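# Vacuum-seal the tea canisters and set them on the tray

## Task

Slide every tea canister standing on the cork mat down into a sleeve of the white vacuum dock, each one fully home. Once all of them are in, press the dock's pump pedal down to its stop, hold it there for three seconds and let it up. Then take the canisters out again and stand them all upright on the carved wooden tray, leaving the teapot, sugar tin, lantern and egg cups where they are.

Things in the scene. Friction and masses are not known exactly. Their poses are not given: they have to be found in the camera images.
- can0: One of up to four identical upright tea canisters: plain stainless cylinder 52 mm in diameter with a flush wooden lid (48 mm, top 8 mm), 130 mm tall overall, about 0.4 kg, with a heavy base, bottom edge chamfered 5 mm. Origin: centre of its underside; z is up along its axis. Starts standing on the cork mat. Only two or three of the four are there in a run (absent: None).
- can1: One of up to four identical upright tea canisters: plain stainless cylinder 52 mm in diameter with a flush wooden lid (48 mm, top 8 mm), 130 mm tall overall, about 0.4 kg, with a heavy base, bottom edge chamfered 5 mm. Origin: centre of its underside; z is up along its axis. Starts standing on the cork mat. Only two or three of the four are there in a run (absent: None).
- can2: One of up to four identical upright tea canisters: plain stainless cylinder 52 mm in diameter with a flush wooden lid (48 mm, top 8 mm), 130 mm tall overall, about 0.4 kg, with a heavy base, bottom edge chamfered 5 mm. Origin: centre of its underside; z is up along its axis. Starts standing on the cork mat. Only two or three of the four are there in a run (absent: None).
- can3: One of up to four identical upright tea canisters: plain stainless cylinder 52 mm in diameter with a flush wooden lid (48 mm, top 8 mm), 130 mm tall overall, about 0.4 kg, with a heavy base, bottom edge chamfered 5 mm. Origin: centre of its underside; z is up along its axis. Starts standing on the cork mat. Only two or three of the four are there in a run (absent: None).
- sleeve0 (a point): Floor centre of the left-hand (+y of the dock) of the three sleeves of the vacuum dock, 15 mm above the counter. Axes as the dock. A canister fully home has its origin here and its top 65 mm above the block.
- sleeve1 (a point): Floor centre of the middle of the three sleeves of the vacuum dock, 15 mm above the counter. Axes as the dock. A canister fully home has its origin here and its top 65 mm above the block.
- sleeve2 (a point): Floor centre of the right-hand (-y of the dock) of the three sleeves of the vacuum dock, 15 mm above the counter. Axes as the dock. A canister fully home has its origin here and its top 65 mm above the block.
- dock: The vacuum dock: fixed white block 84 x 250 x 80 mm with three open-topped round sleeves in a row 85 mm apart along its y. Each is 54 mm in diameter (a canister has 1 mm clearance all round), 65 mm deep, mouth 80 mm above the counter with a 3 mm chamfer. Origin: centre of its underside, z up; the pedal is on its -x (robot) side.
- pedal_pad (a point): Centre of the rubber pad (45 x 54 mm) on top of the pump pedal, where to press: 90 mm from the hinge, about 63 mm above the counter at rest, about 39 mm at the stop; it moves nearly straight down. The pedal is a steel plate 115 x 60 mm, hinged 30 mm above the counter on the dock's robot side by the middle sleeve; at rest it slopes up by 0.30 rad away from the dock.
- pedal (a joint): Angle of the pump pedal: 0 at rest (up), 0.28 rad fully down at its stop; it springs back. About 6 N on the pad starts it and about 12 N holds it at the stop.
- tray: Carved dark wooden tray with brass handles, 210 x 210 mm, fixed to the counter, rim 16 mm high and 8 mm thick. Origin: centre of its underside, z up, x and y along its sides. It and the cork mat may change sides.
- tray_in (a point): Centre of the tray's inner floor, 8 mm above the counter; the inner floor is 194 x 194 mm; axes as the tray.
- mat: Cork mat 210 x 210 mm let into the counter, flush with it (its top is at counter height), on which the canisters start. Origin: centre of its top.
- teapot: White porcelain teapot 110 mm in diameter, 104 mm tall, with spout and handle; stands beyond the mat or tray; leave alone. Origin: centre of its underside.
- sugar_tin: Squat stainless sugar tin 100 mm in diameter, 107 mm tall with a ball knob; stands beyond the dock; leave alone. Origin: centre of its underside.
- lantern: Small brass and glass lantern 90 x 90 mm, 172 mm tall; stands beyond the mat or tray; leave alone. Origin: centre of its underside.
- egg_cup0: Clay egg cup 52 mm wide, 60 mm tall; leave alone. Origin: centre of its underside.
- egg_cup1: Clay egg cup 52 mm wide, 60 mm tall; leave alone. Origin: centre of its underside.
Not all that is in view belongs to the job. Leave any blue look-alike of the can3 alone.

How it is judged:
By the outcome, as a careful person would: the job done as asked, in the order asked, and still so for the second after the job is handed in, with the robot touching nothing.
Of can0, can1, can2, can3 only 2 to 3 are there at a start; the rules pass over those that are not, and their reading is None.
At some moment in a run one of can0, can1, can2, can3 may be knocked a few centimetres aside while the robot is not near it.
It also fails if it takes over 210 s, if anything falls off the work surface, if the arm or the gripper's body presses on something with over 40 N, if the wrist force passes 120 N, or if a joint passes its speed limit or range.

## Robot

A 6-joint arm with a two-finger parallel gripper is mounted at the origin on the work surface. World frame = base frame: x ahead of the robot, y to its left, z up, the work surface at z = 0. Lengths are in m, angles in degrees, forces in N, time in s.
With the tool pointing down it reaches from about 0.25 to 0.8 m from the base axis. Payload 8.5 kg.
Tool frame: the origin (TCP) lies between the finger pads; the fingertips stand 11 mm ahead of it and the grasp point (between the pads) lies 8 mm behind it (env.tcp_to_tips is the z of the fingertips in the tool frame, in m); z points along the fingers, y is the direction in which the jaws open and shut (so a half turn about z gives the same grasp; the last joint's range is limited). The gripper opens to 85 mm and grips with 20 to 120 N. Pads are 22 mm wide; open, the fingers measure 114 mm over their backs; the gripper's body (76 mm by 85 mm) begins 54 mm behind the grasp point. The pads swing forward as they close: fully open they stand 13 mm farther back than shut.
Start: joints at [-73.167, 13.648, -0.773, 75.585, 0, 90], TCP at [0.152, -0.502, 0.242] pointing down, gripper open.
Joint ranges: [-152.45, 152.45], [-59.26, 108.67], [-65.41, 83.53], [-104.44, 129.93], [-82.83, 76.93], [-180, 180]. Speed limits (degrees/s): [127.2, 127.2, 159.86, 180, 180, 180].

## Interface

Orientations are given as a 3x3 rotation matrix whose columns are the frame's x, y, z axes.
In Python, from station import env, viewer, workorder, finder gives the robot as it stands. The module is installed in compiled form; this text tells all that it offers.
- The arm moves only by the tool play_rows, never from a script. Its argument "deltas" is one flat list of numbers, 7 for each row, row after row: the shift along the tool's x, y, z in mm, then the turn, a rotation vector about the tool's x, y, z in rad, then the closure, from 0 (fully open) to 1 (shut). In form: [x, y, z, wx, wy, wz, grip, x, y, z, wx, wy, wz, grip, ...]. A call has 1 to 5 rows; each row is the pose to reach, as a shift and turn from the pose measured when the call began, along the tool's axes at that moment; what a row does not reach only later rows make up. A row lasts 1/8 s, in which the tool goes at most 62.5 mm and 10.7 degrees, less where a joint would pass 70% of its speed; a pose out of reach is approached as far as the arm can. A call with a gripper value outside its range is refused whole. The fingers move at their own pace and stop on an object; the grip force is fixed at half the most. Time passes only in rows, so rows that repeat a pose let the fingers close. It gives the time, the measured TCP pose, the force and the opening at its end, in the units of the state.
- env.observe(): the state, without advancing time (a new reading comes with each control period).
- viewer.read_camera(name): name is "scene" or "side" or "wrist"; returns a dict with "image" (420x560x3 uint8, red, green, blue), "fovy" (degrees; the focal length in pixels is half the picture's height over the tangent of half this angle, whatever the lens; pixels are square), "cx", "cy" (the principal point, pixels), "extrinsics" (4x4, takes a point from world to camera coordinates). Camera axes: x right, y up, looking along -z (the intrinsics and any distortion apply to the point x, -y, -z); pixel columns grow to the right and rows downward; lengths in m; the calibration is good to about 2 mm. A picture is of the moment at which its call begins. There is no depth.
- workorder.finish_job(): hands the job in, once; it reports no verdict.
Trained networks look in a picture, given as the dict that the camera call returned (one of the last four; its "shot" number tells which), for a name from the list of things; names that differ only in an ending like _2 or _b are one class to them, and where a whole thing is asked for, a point or a joint stands for the part that bears it (a point fixed in the world has none). Each returns a list of dicts, best first, with "confidence" (0 to 1); they miss things now and then, are a little off and sometimes report something else, mostly with a low value. They report only what shows in the picture. A call takes as long as a camera call. They do not tell look-alikes from the thing itself.
- finder.masks_of(name, picture): "region" (420x560 bool, what is visible of it).
- finder.tip_of(name, picture): "centre" ([x, y, z] in m, in world coordinates, good to about 4 mm: a listed point, or the origin of a listed thing).
The state is a dict: "time_s": time; "joints": joint angles; "dq": joint speeds; "joint_torque": joint torques, N m; "tcp_pos": TCP position; "orientation": TCP orientation; "ft_force": force on the tool from outside, world axes, zero at the start; "moment": the same for the moment, N m; "opening": finger opening in m.
Only numpy, scipy, OpenCV 4.12 (cv2) and the standard library are available. Lean on these libraries where they do the work, as an engineer would, in place of code of your own. Each camera call takes 0.05 s, during which the arm holds its last target.

## Working session

There is one attempt and no reset: what is moved stays moved. The work goes in short steps, Python scripts to look and compute and a tool call to move; the robot and the scene stay as the last step left them, time stands still between calls to the robot, and variables do not carry over. Pictures are saved under pics/ and viewed, and the job is handed in when it is done.

Besides the shell and the picture viewer there is one more tool, called after "Call:" as name(argument=value, ...), one argument or row to a line, values as JSON. play_rows: Moves the arm, as the interface text tells. Its arguments: {"type":"object","properties":{"deltas":{"type":"array"}},"required":["deltas"]}

```bash
ls; mkdir -p pics
cat > h.py <<'E'
from station import env, viewer, workorder, finder
import numpy as np, cv2
def snap(name,fn):
    p=viewer.read_camera(name); cv2.imwrite('pics/'+fn,cv2.cvtColor(p['image'],cv2.COLOR_RGB2BGR)); return p
def st():
    s=env.observe(); print('t',s['time_s'],'tcp',np.round(s['tcp_pos'],4),'F',np.round(s['ft_force'],1),'op',round(s['opening'],4)); print(np.round(s['orientation'],3).tolist(), np.round(s['joints'],1)); return s
E
python3 - <<'E'
from h import *
s=st(); print(env.tcp_to_tips)
for c in ['scene','side']:
    p=snap(c,f'{c}0.png'); print(c,p['fovy'],p['cx'],p['cy'],np.round(p['extrinsics'],3).tolist(),p.keys())
    for n in ['can0','sleeve0','sleeve1','sleeve2','pedal_pad','tray','tray_in','mat','dock','teapot','lantern','egg_cup0','sugar_tin']:
        print(n,[(np.round(d['centre'],3).tolist(),round(d['confidence'],2)) for d in finder.tip_of(n,p)])
E
```

```text
pics
t 0.0 tcp [ 0.1519 -0.5021  0.2417] F [-0.1 -0.2  0.3] op 0.0858
[[0.957, 0.29, -0.0], [0.29, -0.957, 0.001], [0.0, -0.001, -1.0]] [-73.2  13.7  -0.8  75.6   0.   90. ]
0.011
scene 52.106267346530984 278.62869342123537 213.71083743136512 [[-0.303, 0.953, 0.009, 0.238], [-0.702, -0.229, 0.674, 0.362], [0.645, 0.198, 0.738, -1.625], [0.0, 0.0, 0.0, 1.0]] dict_keys(['image', 'fovy', 'cx', 'cy', 'extrinsics', 'shot'])
can0 [([0.592, -0.497, -0.002], 0.95), ([0.554, -0.269, 0.001], 0.94), ([0.445, -0.26, 0.001], 0.67)]
sleeve0 [([0.604, 0.013, 0.017], 0.8), ([0.604, -0.071, 0.016], 0.79), ([0.596, 0.098, 0.015], 0.64)]
sleeve1 [([0.604, 0.013, 0.017], 0.8), ([0.604, -0.071, 0.016], 0.79), ([0.596, 0.098, 0.015], 0.64)]
sleeve2 [([0.604, 0.013, 0.017], 0.8), ([0.604, -0.071, 0.016], 0.79), ([0.596, 0.098, 0.015], 0.64)]
pedal_pad [([0.472, 0.004, 0.066], 0.69)]
tray [([0.476, 0.311, 0.002], 0.71)]
tray_in [([0.47, 0.311, 0.01], 0.94)]
mat [([0.489, -0.313, -0.002], 0.63), ([0.757, -0.161, -0.001], 0.36)]
dock []
teapot [([0.711, -0.328, -0.002], 0.61)]
lantern [([0.72, 0.323, 0.003], 
[... 602 characters left out ...]
([0.6, 0.01, 0.015], 0.74), ([0.6, 0.097, 0.016], 0.72), ([0.603, 0.012, 0.005], 0.26)]
sleeve2 [([0.605, -0.072, 0.011], 0.82), ([0.6, 0.01, 0.015], 0.74), ([0.6, 0.097, 0.016], 0.72), ([0.603, 0.012, 0.005], 0.26)]
pedal_pad [([0.475, 0.007, 0.063], 0.97)]
tray [([0.473, 0.316, -0.002], 0.81)]
tray_in [([0.474, 0.311, 0.006], 0.77), ([0.769, 0.068, -0.002], 0.66)]
mat [([0.491, -0.315, 0.001], 0.88), ([0.758, -0.157, -0.0], 0.32)]
dock [([0.602, 0.013, -0.001], 0.6)]
teapot [([0.71, -0.328, 0.004], 0.69), ([0.718, 0.321, 0.003], 0.21)]
lantern [([0.717, 0.324, -0.001], 0.89)]
egg_cup0 [([0.756, -0.16, -0.001], 0.77), ([0.775, -0.043, 0.005], 0.68)]
sugar_tin [([0.771, 0.07, -0.002], 0.96)]
```

View pics/scene0.png

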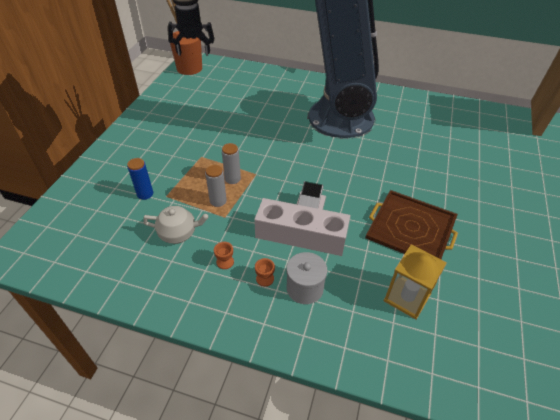

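View pics/side0.png

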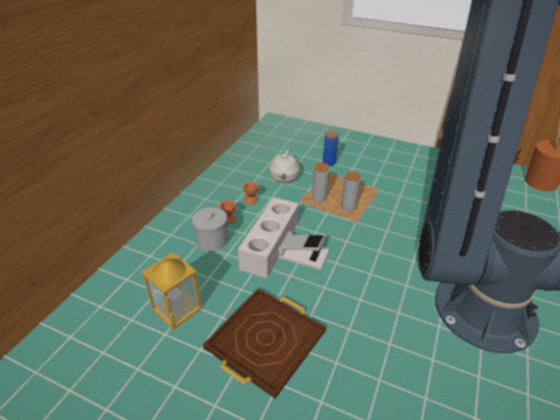

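Two steel canisters stand on the mat: near (215,185) and (231,165) in the scene view, and (320,183) and (351,192) in the side view. The blue one is a decoy, and the dock sleeves and tray are empty. Next I'll refine the positions and add a move helper.

```bash
cat >> h.py <<'E'
from scipy.spatial.transform import Rotation as Ro
def Rdown(yaw): # tool x = (cos,sin,0), z down
    c,s=np.cos(yaw),np.sin(yaw); return np.array([[c,s,0],[s,-c,0],[0,0,-1.]])
def delta(pos,yaw,quiet=False):
    s=env.observe(); R=np.array(s['orientation']); d=R.T@(np.array(pos)-np.array(s['tcp_pos']))*1000
    w=Ro.from_matrix(R.T@Rdown(yaw)).as_rotvec()
    print('DELTA mm',np.round(d,1).tolist(),'rot',np.round(w,3).tolist()); return d,w
def proj(p,X):
    X=np.atleast_2d(X); E=np.array(p['extrinsics']); f=210/np.tan(np.radians(p['fovy']/2))
    c=X@E[:3,:3].T+E[:3,3]; return np.c_[p['cx']+f*c[:,0]/-c[:,2], p['cy']+f*(-c[:,1])/-c[:,2]]
def unproj(p,uv,z):
    E=np.array(p['extrinsics']); f=210/np.tan(np.radians(p['fovy']/2)); uv=np.atleast_2d(uv)
    d=np.c_[(uv[:,0]-p['cx'])/f,-(uv[:,1]-p['cy'])/f,-np.ones(len(uv))]@E[:3,:3]; o=-E[:3,:3].T@E[:3,3]
    return o+d*((z-o[2])/d[:,2])[:,None]
def find(n,p):
    r=[(np.round(d['centre'],4).tolist(),round(d['confidence'],2)) for d in finder.tip_of(n,p)]; print(n,r); return r
E
python3 - <<'E'
from h import *
p=snap('wrist','w0.png'); print(p['fovy'],p['cx'],p['cy'])
E=np.array(p['extrinsics']); s=env.observe(); R=np.array(s['orientation'])
o=-E[:3,:3].T@E[:3,3]; print('cam in tool',R.T@(o-np.array(s['tcp_pos'])), R.T@E[:3,:3].T)
delta([0.50,-0.265,0.30],0)
delta([0.60,-0.0,0.30],0)
E
```

```text
58.03726614176473 276.1397518986516 211.83301628828613
cam in tool [ 0.08245618  0.00060961 -0.13056372] [[ 7.44893294e-04  9.48369349e-01  3.17167183e-01]
 [ 9.99998648e-01 -1.17139754e-03  1.15404512e-03]
 [ 1.46598988e-03  3.17165895e-01 -9.48368940e-01]]
DELTA mm [401.8, -126.5, -57.7] rot [-0.0, 0.0, 0.294]
DELTA mm [574.3, -351.2, -57.7] rot [-0.0, 0.0, 0.294]
```

View pics/w0.png

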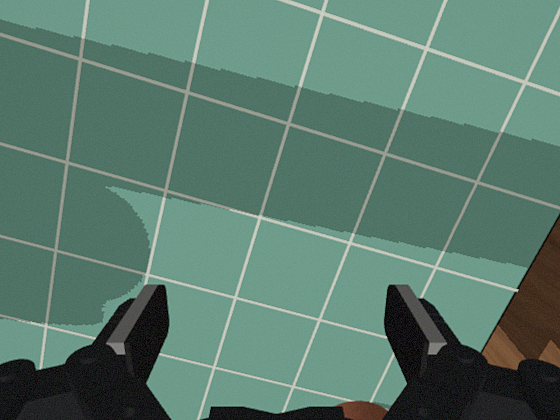

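The wrist camera looks past the fingers at empty counter. Moving over the mat.

Call:
play_rows(
  deltas=[60,-20,-58,0,0,0.06,0,120,-40,-58,0,0,0.12,0,180,-60,-58,0,0,0.18,0,240,-80,-58,0,0,0.24,0,300,-100,-58,0,0,0.294,0],
)

```text
time_s: 2.08
tcp_pos: [0.3942, -0.3309, 0.3005]
orientation: [[1.0, -0.002, 0.001], [-0.002, -1.0, -0.001], [0.001, 0.001, -1.0]]
ft_force: [-0.4, -1.2, -0.4]
opening: 0.0852
```

Run:
```python
from h import *
st(); delta([0.46,-0.265,0.30],0)
```

```text
t 2.075 tcp [ 0.3942 -0.3309  0.3005] F [-0.4 -1.2 -0.4] op 0.0852
[[1.0, -0.002, 0.001], [-0.002, -1.0, -0.001], [0.001, 0.001, -1.0]] [-40.   11.9   5.4  83.4  -0.  140.1]
DELTA mm [65.6, -66.1, 0.5] rot [0.001, -0.001, -0.002]
```

Call:
play_rows(
  deltas=[30,0,0,0,0,-0.18,0,60,0,0,0,0,-0.36,0,90,0,0,0,0,-0.54,0,90,0,0,0,0,-0.72,0,90,0,0,0,0,-0.9,0],
)

```text
time_s: 2.7
tcp_pos: [0.4847, -0.331, 0.3002]
orientation: [[0.618, 0.786, 0.0], [0.786, -0.618, -0.0], [-0.0, 0.0, -1.0]]
ft_force: [0.8, -0.7, 0.7]
opening: 0.0853
```

Call:
play_rows(
  deltas=[0,0,0,0,0,-0.18,0,0,0,0,0,0,-0.36,0,0,0,0,0,0,-0.54,0,0,0,0,0,0,-0.67,0,0,0,0,0,0,-0.67,0],
)

```text
time_s: 3.32
tcp_pos: [0.4847, -0.331, 0.3001]
orientation: [[-0.003, 1.0, -0.0], [1.0, 0.003, -0.0], [-0.0, -0.0, -1.0]]
ft_force: [-1.2, -0.5, -0.5]
opening: 0.0853
```

Run:
```python
from h import *
st(); p=snap('wrist','w1.png'); find('can0',p); print(len(finder.masks_of('can0',p)))
p=snap('scene','scene1.png'); find('can0',p)
p=snap('side','side1.png'); find('can0',p)
```

```text
t 3.325 tcp [ 0.4847 -0.331   0.3001] F [-1.2 -0.5 -0.5] op 0.0853
[[-0.003, 1.0, -0.0], [1.0, 0.003, -0.0], [-0.0, -0.0, -1.0]] [-34.3  19.4  15.7  86.3  -0.   55.5]
can0 [([0.555, -0.2679, 0.0022], 0.97), ([0.4478, -0.2609, -0.0038], 0.9), ([0.5938, -0.4952, 0.0019], 0.7)]
3
can0 [([0.5921, -0.4977, 0.0021], 0.94), ([0.5539, -0.2679, 0.0], 0.91), ([0.4461, -0.2616, -0.0002], 0.58)]
can0 [([0.4452, -0.2596, 0.0029], 0.89), ([0.5932, -0.4924, -0.0039], 0.89), ([0.606, -0.0706, 0.0098], 0.59), ([0.5503, -0.266, -0.0009], 0.58)]
```

View pics/w1.png

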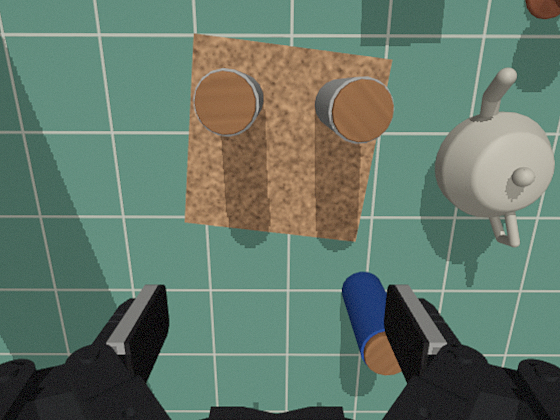

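The wrist view shows two wooden lids at (228,101) and (361,110) on the mat. The blue look-alike is at (380,340). Now a close look at the dock.

Call:
play_rows(
  deltas=[62,24,-8,0,0,0,0,124,48,-16,0,0,0,0,186,72,-20,0,0,0,0,248,96,-20,0,0,0,0,290,115,-20,0,0,0,0],
)

```text
time_s: 4.3
tcp_pos: [0.5992, -0.0392, 0.3205]
orientation: [[-0.002, 1.0, 0.001], [1.0, 0.002, -0.0], [-0.0, 0.001, -1.0]]
ft_force: [0.5, -0.0, -0.5]
opening: 0.0858
```

Call:
play_rows(
  deltas=[0,0,0,0,0,0,0,0,0,0,0,0,0,0],
)

```text
time_s: 4.55
tcp_pos: [0.5991, -0.039, 0.3204]
orientation: [[-0.003, 1.0, 0.0], [1.0, 0.003, -0.001], [-0.001, 0.0, -1.0]]
ft_force: [-0.9, -0.6, 0.6]
opening: 0.085
```

Run:
```python
from h import *
st(); p=snap('wrist','w2.png'); find('sleeve0',p); find('pedal_pad',p)
cv2.imwrite('pics/x.png',p['image'][:,:,::-1]); np.save('w2.npy',p,allow_pickle=True)
```

```text
t 4.55 tcp [ 0.5991 -0.039   0.3204] F [-0.9 -0.6  0.6] op 0.085
[[-0.003, 1.0, 0.0], [1.0, 0.003, -0.001], [-0.001, 0.0, -1.0]] [-3.7 20.9 20.9 90.  -0.  86.1]
sleeve0 [([0.6077, -0.0761, 0.0193], 0.8), ([0.6085, 0.0107, 0.0173], 0.7), ([0.5991, 0.095, 0.0147], 0.69)]
pedal_pad [([0.471, 0.0058, 0.0624], 0.64), ([0.7763, 0.0718, -0.0009], 0.35)]
```

View pics/w2.png

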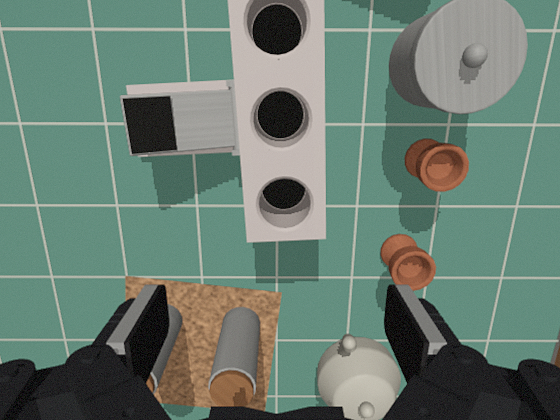

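The dock is seen from above, with mouths at about (277,25), (281,115) and (285,202). The pedal pad is at (150,123). I'll fit the rim circles next.

Run:
```python
from h import *
p=np.load('w2.npy',allow_pickle=True).item()
c=p['image'][0:260,210:350,::-1]; cv2.imwrite('pics/w2c.png',cv2.resize(c,None,fx=2.2,fy=2.2,interpolation=cv2.INTER_CUBIC)[:600])
# overlay of hypothesised rims
im=cv2.resize(p['image'][0:260,210:350,::-1],None,fx=2.2,fy=2.2,interpolation=cv2.INTER_CUBIC).copy()
t=np.linspace(0,2*np.pi,90)
for (x,y),(r,z) in [(c,q) for c in [(0.605,-0.0725),(0.602,0.012),(0.598,0.0965)] for q in [(.030,.08),(.027,.077)]]:
    uv=proj(p,np.c_[x+r*np.cos(t),y+r*np.sin(t),np.full(90,z)])
    for u,v in uv: cv2.circle(im,(int((u-210+.5)*2.2),int((v+.5)*2.2)),1,(0,0,255) if r==.03 else (0,200,0),-1)
cv2.imwrite('pics/w2o.png',np.hstack([cv2.resize(c,(im.shape[1],im.shape[0]),interpolation=cv2.INTER_CUBIC),im]))
```

```text
(no output)
```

View pics/w2o.png

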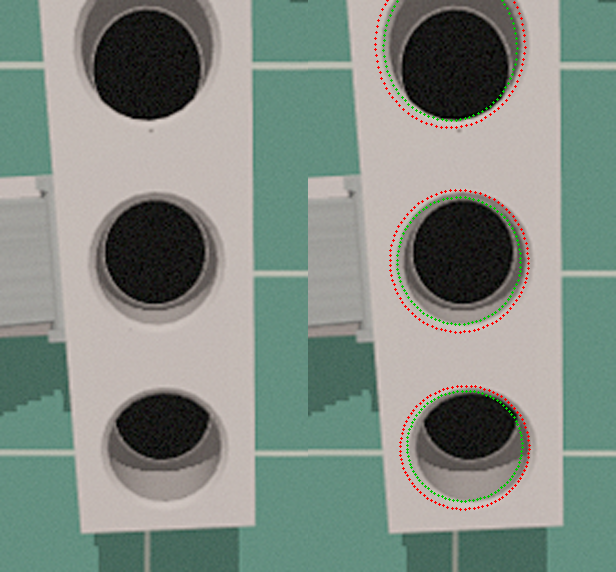

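Run:
```python
from h import *
cv2.imwrite; p=viewer.read_camera('wrist'); 
im=cv2.imread('pics/w1.png')
# rebuild w1 pose: extrinsics relative tool
delta([0.446,-0.2605,0.22],np.pi/2)
delta([0.446,-0.2605,0.087],np.pi/2)
```

```text
DELTA mm [-219.9, -152.9, 100.7] rot [0.001, 0.0, -0.0]
DELTA mm [-219.9, -153.0, 233.7] rot [0.001, 0.0, -0.0]
```

Call:
play_rows(
  deltas=[-50,-35,0,0,0,0,0,-100,-70,10,0,0,0,0,-150,-105,25,0,0,0,0,-200,-140,40,0,0,0,0,-220,-153,50,0,0,0,0],
)

```text
time_s: 5.38
tcp_pos: [0.443, -0.2634, 0.2705]
orientation: [[0.005, 1.0, 0.001], [1.0, -0.005, -0.001], [-0.001, 0.001, -1.0]]
ft_force: [-0.6, 0.1, 0.4]
opening: 0.0853
```

Call:
play_rows(
  deltas=[0,0,0,0,0,0,0],
)

```text
time_s: 5.5
tcp_pos: [0.4411, -0.2651, 0.2702]
orientation: [[0.009, 1.0, 0.0], [1.0, -0.009, -0.001], [-0.001, 0.0, -1.0]]
ft_force: [0.2, 0.0, 0.9]
opening: 0.0852
```

Run:
```python
from h import *
st(); p=snap('wrist','w3.png'); find('can0',p)
```

```text
t 5.5 tcp [ 0.4411 -0.2651  0.2702] F [0.2 0.  0.9] op 0.0852
[[0.009, 1.0, 0.0], [1.0, -0.009, -0.001], [-0.001, 0.0, -1.0]] [-31.   12.2   1.3  79.2  -0.   59.5]
can0 [([0.596, -0.4931, -0.0001], 0.94), ([0.5569, -0.2678, 0.0009], 0.82), ([0.4456, -0.2607, -0.0018], 0.71), ([0.7094, -0.3255, -0.0031], 0.21)]
```

View pics/w3.png

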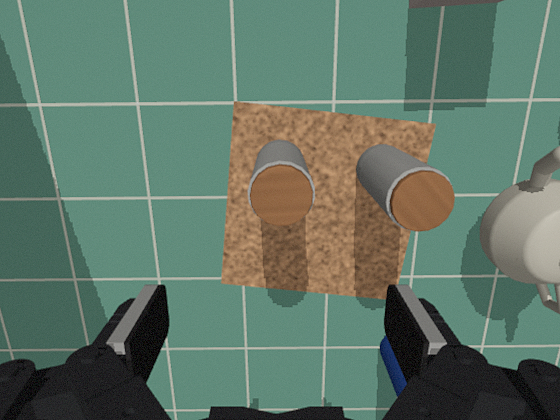

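Run:
```python
from h import *
p=viewer.read_camera('wrist'); print(unproj(p,[[281.3,193],[420,200]],0.13))
st(); delta([0.4455,-0.2605,0.20],np.pi/2); delta([0.4455,-0.2605,0.087],np.pi/2)
```

```text
[[ 0.44762335 -0.25850842  0.13      ]
 [ 0.55141846 -0.26461587  0.13      ]]
t 5.65 tcp [ 0.4431 -0.2634  0.2711] F [0.2 0.8 0.7] op 0.0855
[[0.006, 1.0, 0.002], [1.0, -0.006, -0.001], [-0.001, 0.002, -1.0]] [-30.7  12.2   1.5  79.2  -0.   59.6]
DELTA mm [3.0, 2.2, 71.1] rot [0.002, 0.001, -0.006]
DELTA mm [3.2, 2.1, 184.1] rot [0.002, 0.001, -0.006]
```

Call:
play_rows(
  deltas=[3,3,50,0,0,-0.006,0,3,3,100,0,0,-0.006,0,3,3,150,0,0,-0.006,0,3,3,184,0,0,-0.006,0,3,3,184,0,0,-0.006,0],
)

```text
time_s: 6.28
tcp_pos: [0.4458, -0.259, 0.0854]
orientation: [[-0.002, 1.0, -0.002], [1.0, 0.002, 0.001], [0.001, -0.002, -1.0]]
ft_force: [-0.4, -0.3, 0.7]
opening: 0.0851
```

Call:
play_rows(
  deltas=[0,0,0,0,0,0,0.4,0,0,0,0,0,0,0.6,0,0,0,0,0,0,0.8,0,0,0,0,0,0,0.8,0,0,0,0,0,0,0.8],
)

```text
time_s: 6.9
tcp_pos: [0.4466, -0.2594, 0.0873]
orientation: [[-0.002, 1.0, 0.0], [1.0, 0.002, -0.0], [-0.0, 0.0, -1.0]]
ft_force: [-1.7, 0.6, 5.6]
opening: 0.0502
```

Run:
```python
from h import *
st()
```

```text
t 6.9 tcp [ 0.4466 -0.2594  0.0873] F [-1.7  0.6  5.6] op 0.0502
[[-0.002, 1.0, 0.0], [1.0, 0.002, -0.0], [-0.0, 0.0, -1.0]] [-30.2  18.6 -17.9  53.5   0.   59.7]
```

Call:
play_rows(
  deltas=[0,0,-15,0,0,0,0.9,0,0,-50,0,0,0,0.9,0,0,-90,0,0,0,0.9,0,0,-120,0,0,0,0.9,0,0,-120,0,0,0,0.9],
)

```text
time_s: 7.52
tcp_pos: [0.4477, -0.2601, 0.2097]
orientation: [[-0.002, 1.0, 0.005], [1.0, 0.002, -0.003], [-0.003, 0.005, -1.0]]
ft_force: [-0.0, -0.5, -5.8]
opening: 0.0511
```

Run:
```python
from h import *
st(); p=snap('wrist','w4.png'); find('can0',p)
```

```text
t 7.525 tcp [ 0.4477 -0.2601  0.2097] F [-0.  -0.5 -5.8] op 0.0511
[[-0.002, 1.0, 0.005], [1.0, 0.002, -0.003], [-0.003, 0.005, -1.0]] [-30.2  13.5  -5.9  70.4   0.   59.7]
can0 [([0.5552, -0.2673, -0.0009], 0.7), ([0.4474, -0.2618, 0.121], 0.62)]
```

View pics/w4.png

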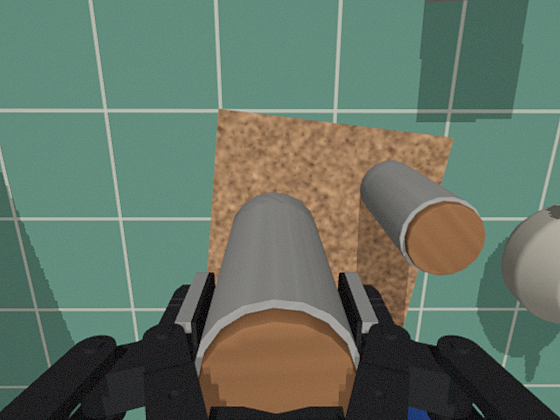

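Run:
```python
from h import *
p=viewer.read_camera('wrist'); s=st(); R=np.array(s['orientation']); P=np.array(s['tcp_pos'])
t=np.linspace(0,2*np.pi,180)
im=p['image'].copy()
for off in (-3,0,3):
    pts=[]
    for r,h in [(.021,0),(.026,.005),(.026,.13)]:
        X=np.c_[off/1e3+r*np.cos(t),r*np.sin(t),np.full(180,0.0873-h)]
        uv=proj(p,P+X@R.T); pts.append(uv); print(off,r,h,'top',uv[:,1].min().round(1),'u',uv[:,0].min().round(1),uv[:,0].max().round(1))
        if off==0:
            for u,v in uv:
                if 0<=v<420: cv2.circle(im,(int(u),int(v)),0,(255,0,0),-1)
cv2.imwrite('pics/w4o.png',im[150:,:,::-1])
```

```text
t 7.675 tcp [ 0.4459 -0.259   0.206 ] F [-1.3  0.3 -5.9] op 0.0507
[[-0.002, 1.0, -0.001], [1.0, 0.002, 0.001], [0.001, -0.001, -1.0]] [-30.2  13.6  -6.2  70.3   0.   59.7]
-3 0.021 0 top 196.4 u 239.7 307.7
-3 0.026 0.005 top 190.5 u 230.7 316.6
-3 0.026 0.13 top 312.2 u 182.0 360.6
0 0.021 0 top 191.5 u 239.5 307.8
0 0.026 0.005 top 185.5 u 230.5 316.8
0 0.026 0.13 top 302.5 u 181.2 361.3
3 0.021 0 top 186.7 u 239.4 308.0
3 0.026 0.005 top 180.5 u 230.3 317.0
3 0.026 0.13 top 292.6 u 180.3 362.1
```

View pics/w4o.png

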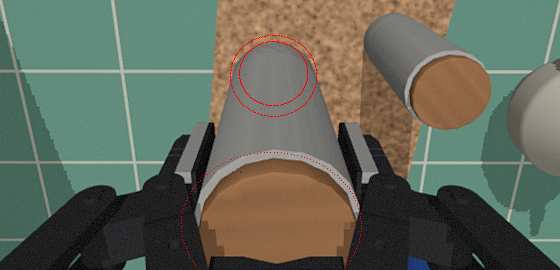

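```bash
cat >> h.py <<'E'
def heldover(fn,offs=(0,),zoff=.0873,box=(140,420,150,400),k=2,tilt=0.):
    p=viewer.read_camera('wrist'); s=st(); R=np.array(s['orientation']); P=np.array(s['tcp_pos'])
    t=np.linspace(0,2*np.pi,360); a,b,c,d=box
    im=cv2.resize(p['image'][a:b,c:d,::-1],None,fx=k,fy=k,interpolation=cv2.INTER_CUBIC)
    for off,col in zip(offs,[(0,0,255),(0,255,0),(255,0,0)]):
        for r,h in [(.021,0),(.026,.005),(.026,.13)]:
            X=np.c_[off/1e3+r*np.cos(t)+(h-zoff+.008)*tilt,r*np.sin(t),np.full(360,zoff-h)]
            for u,v in proj(p,P+X@R.T):
                cv2.circle(im,(int((u-c+.5)*k),int((v-a+.5)*k)),0,col,-1)
    cv2.imwrite('pics/'+fn,im); return p
E
python3 - <<'E'
from h import *
heldover('w4p.png',(0,-3))
E
```

```text
t 7.725 tcp [ 0.4458 -0.2589  0.2058] F [ 0.3  0.5 -5.4] op 0.0511
[[-0.002, 1.0, -0.002], [1.0, 0.002, 0.001], [0.001, -0.002, -1.0]] [-30.2  13.7  -6.2  70.3   0.   59.7]
```

View pics/w4p.png

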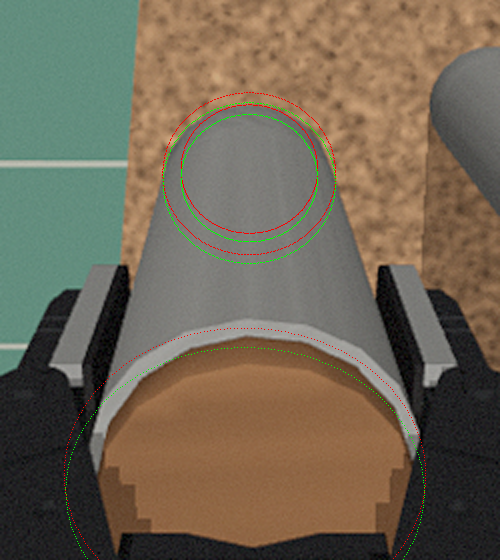

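```bash
cat >> h.py <<'E'
def canover(cam,fn,cans,k=4,m=25,box=None):
    p=viewer.read_camera(cam); t=np.linspace(0,2*np.pi,360); allp=[]
    for (x,y,z,ty,tx) in cans:
        for r,h in [(.021,0),(.026,.005),(.026,.13),(.024,.13)]:
            allp.append(proj(p,np.c_[x+r*np.cos(t)+h*tx,y+r*np.sin(t)+h*ty,np.full(360,z+h)]))
    A=np.vstack(allp); c,a=np.maximum(A.min(0)-m,0).astype(int); d,b=(A.max(0)+m).astype(int)
    if box: a,b,c,d=box
    b=min(b,420); d=min(d,560)
    k=min(k,600/(b-a)/2*2,390/(d-c))
    raw=cv2.resize(p['image'][a:b,c:d,::-1],None,fx=k,fy=k,interpolation=cv2.INTER_CUBIC); im=raw.copy()
    for u,v in A: cv2.circle(im,(int((u-c+.5)*k),int((v-a+.5)*k)),0,(0,0,255),-1)
    cv2.imwrite('pics/'+fn,np.hstack([raw,im])); return p
E
python3 - <<'E'
from h import *
s=env.observe(); x,y,z=s['tcp_pos']
canover('side','s4.png',[(x,y,z-.0873,0,0)])
canover('scene','c4.png',[(x,y,z-.0873,0,0)])
E
```

```text
(no output)
```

View pics/s4.png

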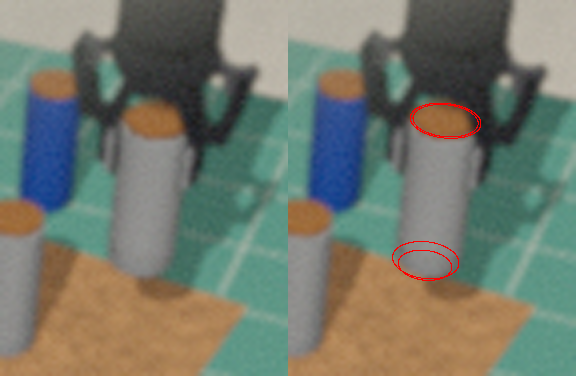

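View pics/c4.png

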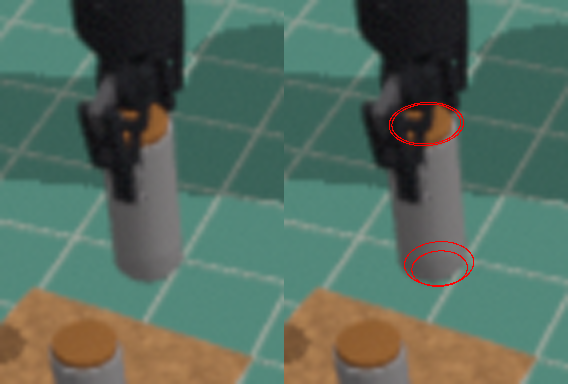

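Run:
```python
from h import *
st();delta([0.6065,-0.0725,0.26],np.pi/2)
```

```text
t 7.825 tcp [ 0.4459 -0.259   0.2059] F [-0.1 -0.  -5. ] op 0.0508
[[-0.002, 1.0, -0.002], [1.0, 0.002, 0.001], [0.001, -0.002, -1.0]] [-30.2  13.7  -6.1  70.3   0.   59.7]
DELTA mm [186.3, 160.8, -54.1] rot [-0.002, -0.001, 0.002]
```

Call:
play_rows(
  deltas=[0,0,-50,0,0,0,0.9,30,30,-54,0,0,0,0.9,80,70,-54,0,0,0,0.9,130,110,-54,0,0,0,0.9,160,140,-54,0,0,0,0.9],
)

```text
time_s: 8.45
tcp_pos: [0.5867, -0.0966, 0.2588]
orientation: [[-0.003, 1.0, -0.003], [1.0, 0.003, 0.002], [0.002, -0.003, -1.0]]
ft_force: [0.3, -1.4, -4.9]
opening: 0.0506
```

Call:
play_rows(
  deltas=[10,10,0,0,0,0,0.9,10,10,10,0,0,0,0.9,10,10,20,0,0,0,0.9,10,10,40,0,0,0,0.9,10,10,40,0,0,0,0.9],
)

```text
time_s: 9.07
tcp_pos: [0.5946, -0.0875, 0.217]
orientation: [[-0.001, 1.0, -0.007], [1.0, 0.001, 0.002], [0.002, -0.007, -1.0]]
ft_force: [-0.7, 0.3, -4.3]
opening: 0.0509
```

Run:
```python
from h import *
st();delta([0.6065,-0.0725,0.19],np.pi/2)
```

```text
t 9.075 tcp [ 0.5946 -0.0875  0.217 ] F [-0.7  0.3 -4.3] op 0.0509
[[-0.001, 1.0, -0.007], [1.0, 0.001, 0.002], [0.002, -0.007, -1.0]] [-8.4 22.   7.5 76.   0.1 81.5]
DELTA mm [14.9, 12.1, 27.0] rot [-0.007, -0.002, 0.001]
```

Call:
play_rows(
  deltas=[15,12,0,-0.007,-0.002,0,0.9,15,12,20,-0.007,-0.002,0,0.9,15,12,27,-0.007,-0.002,0,0.9,15,12,27,-0.007,-0.002,0,0.9],
)

```text
time_s: 9.57
tcp_pos: [0.6064, -0.0723, 0.19]
orientation: [[-0.001, 1.0, 0.0], [1.0, 0.001, -0.0], [-0.0, 0.0, -1.0]]
ft_force: [-0.2, -0.8, -5.7]
opening: 0.051
```

Run:
```python
from h import *
p=heldover('w5.png',(0,-3),box=(80,380,150,400))
s=env.observe(); x,y,z=s['tcp_pos']
canover('side','s5.png',[(x,y,z-.0873,0,0)],m=15)
canover('scene','c5.png',[(x,y,z-.0873,0,0)],m=15)
delta([0.6065,-0.0725,0.19],np.pi/2)
```

```text
t 9.625 tcp [ 0.6066 -0.0724  0.1905] F [ 0.2 -0.5 -4.7] op 0.0505
[[-0.001, 1.0, 0.001], [1.0, 0.001, -0.0], [-0.0, 0.001, -1.0]] [-6.8 23.2  5.6 72.3  0.  83.1]
DELTA mm [-0.0, -0.3, 0.9] rot [0.002, 0.0, 0.001]
```

View pics/w5.png

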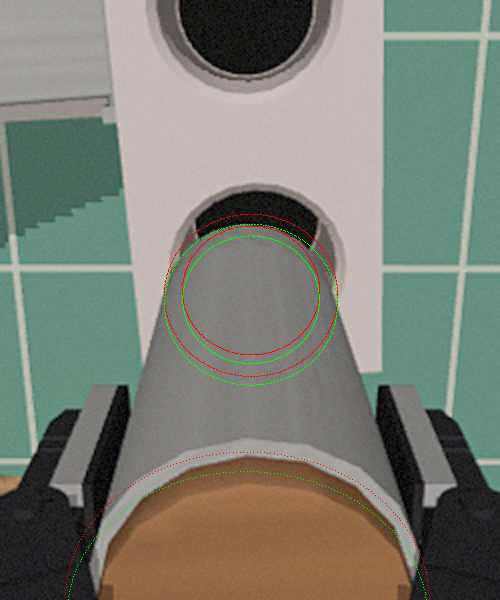

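View pics/s5.png

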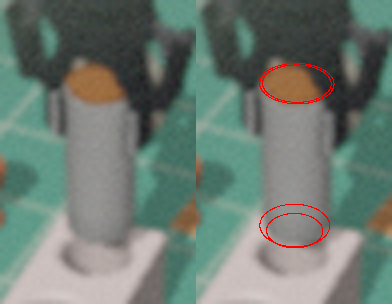

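View pics/c5.png

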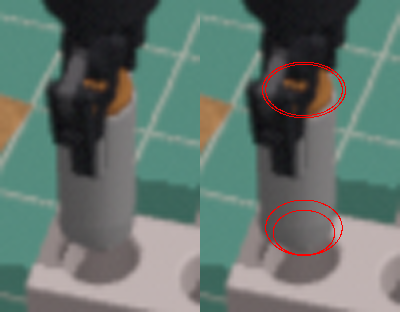

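Run:
```python
from h import *
p=viewer.read_camera('wrist'); st()
g=lambda u,v,z:print(u,v,np.round(unproj(p,[[150+u/2,80+v/2]],z)[0]*1000,1))
g(260,184,.08); g(178,250,.08); g(343,250,.08); g(250,226,.106)
g(245,93,.08); g(148,0,.08);g(338,0,.08)
im=p['image'][70:240,200:350,::-1]; cv2.imwrite('pics/w5z.png',cv2.resize(im,None,fx=3.5,fy=3.5,interpolation=cv2.INTER_CUBIC))
```

```text
t 9.775 tcp [ 0.6068 -0.0725  0.1908] F [-1.2  0.3 -5.4] op 0.0508
[[-0.001, 1.0, 0.002], [1.0, 0.001, -0.0], [-0.0, 0.002, -1.0]] [-6.8 23.2  5.6 72.3 -0.  83.1]
260 184 [610.5 -44.3  80. ]
178 250 [583.2 -66.8  80. ]
343 250 [638.3 -66.8  80. ]
250 226 [607.3 -51.2 106. ]
245 93 [605.6 -15.4  80. ]
148 0 [576.5  12.   80. ]
338 0 [633.7  12.1  80. ]
```

View pics/w5z.png

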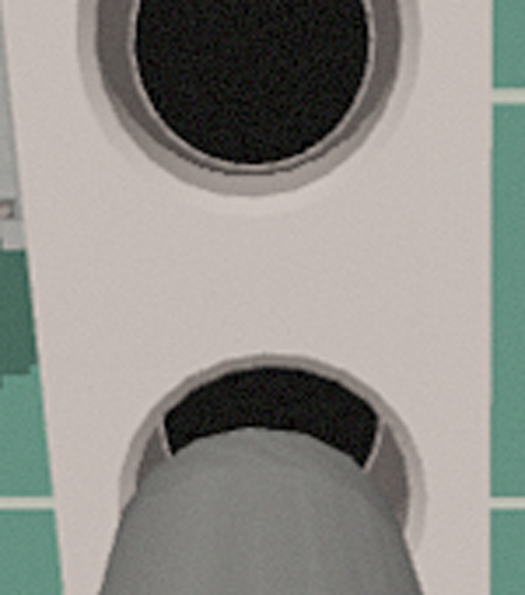

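Call:
play_rows(
  deltas=[2.5,2,0,0.001,0,0,0.9,2.5,2,10,0.001,0,0,0.9,2.5,2,20,0.001,0,0,0.9,2.5,2,20,0.001,0,0,0.9],
)

```text
time_s: 10.28
tcp_pos: [0.608, -0.0699, 0.1693]
orientation: [[-0.001, 1.0, -0.002], [1.0, 0.001, 0.0], [0.0, -0.002, -1.0]]
ft_force: [-0.3, 0.4, -4.8]
opening: 0.0504
```

Call:
play_rows(
  deltas=[0,0,4,0,0,0,0.9,0,0,8,0,0,0,0.9,0,0,8,0,0,0,0.9],
)

```text
time_s: 10.65
tcp_pos: [0.6083, -0.0699, 0.1612]
orientation: [[-0.001, 1.0, -0.001], [1.0, 0.001, 0.0], [0.0, -0.001, -1.0]]
ft_force: [1.9, 1.0, -6.1]
opening: 0.0509
```

Call:
play_rows(
  deltas=[0,0,4,0,0,0,0.9,0,0,8,0,0,0,0.9,0,0,8,0,0,0,0.9],
)

```text
time_s: 11.02
tcp_pos: [0.6084, -0.0699, 0.1528]
orientation: [[-0.001, 1.0, -0.001], [1.0, 0.001, 0.0], [0.0, -0.001, -1.0]]
ft_force: [1.7, -0.7, -6.6]
opening: 0.0509
```

Call:
play_rows(
  deltas=[0,0,5,0,0,0,0.9,0,0,10,0,0,0,0.9,0,0,15,0,0,0,0.9,0,0,15,0,0,0,0.9],
)

```text
time_s: 11.52
tcp_pos: [0.6085, -0.0699, 0.1373]
orientation: [[-0.001, 1.0, -0.001], [1.0, 0.001, 0.0], [0.0, -0.001, -1.0]]
ft_force: [3.3, -0.4, -6.6]
opening: 0.051
```

Call:
play_rows(
  deltas=[0,0.5,8,0,0,0,0.9,0,0.5,16,0,0,0,0.9,0,0.5,24,0,0,0,0.9,0,0.5,24,0,0,0,0.9],
)

```text
time_s: 12.02
tcp_pos: [0.6087, -0.0698, 0.1124]
orientation: [[-0.001, 1.0, -0.002], [1.0, 0.001, 0.0], [0.0, -0.002, -1.0]]
ft_force: [0.9, 0.2, -5.8]
opening: 0.0508
```

Call:
play_rows(
  deltas=[0,0,5,0,0,0,0.9,0,0,9,0,0,0,0.9,0,0,11,0,0,0,0.9,0,0,11,0,0,0,0.9],
)

```text
time_s: 12.52
tcp_pos: [0.6086, -0.0698, 0.1024]
orientation: [[-0.001, 1.0, -0.002], [1.0, 0.001, 0.0], [0.0, -0.002, -1.0]]
ft_force: [-2.1, -0.2, 5.4]
opening: 0.051
```

Call:
play_rows(
  deltas=[0,0,0,0,0,0,0.6,0,0,0,0,0,0,0.3,0,0,0,0,0,0,0,0,0,0,0,0,0,0,0,0,0,0,0,0,0],
)

```text
time_s: 13.15
tcp_pos: [0.6087, -0.0699, 0.1024]
orientation: [[-0.001, 1.0, -0.002], [1.0, 0.001, 0.0], [0.0, -0.002, -1.0]]
ft_force: [0.2, 0.3, -0.4]
opening: 0.0856
```

Call:
play_rows(
  deltas=[0,0,-40,0,0,0,0,0,0,-90,0,0,0,0,0,0,-140,0,0,0,0,-20,0,-180,0,0,0,0,-20,0,-180,0,0,0,0],
)

```text
time_s: 13.78
tcp_pos: [0.6103, -0.091, 0.2858]
orientation: [[-0.0, 1.0, 0.004], [1.0, 0.0, -0.001], [-0.001, 0.004, -1.0]]
ft_force: [0.7, -1.2, -0.9]
opening: 0.0857
```

Run:
```python
from h import *
st(); p=snap('wrist','w6.png'); find('can0',p)
p=viewer.read_camera('side'); find('can0',p); p=viewer.read_camera('scene'); find('can0',p)
delta([0.5545,-0.267,0.26],np.pi/2)
```

```text
t 13.775 tcp [ 0.6103 -0.091   0.2858] F [ 0.7 -1.2 -0.9] op 0.0857
[[-0.0, 1.0, 0.004], [1.0, 0.0, -0.001], [-0.001, 0.004, -1.0]] [-8.5 22.4 18.2 85.6 -0.  81.5]
can0 [([0.607, -0.0732, 0.0132], 0.88), ([0.551, -0.2671, 0.0002], 0.75)]
can0 [([0.5464, -0.2667, -0.0009], 0.71), ([0.5927, -0.4912, -0.001], 0.7), ([0.6087, -0.0724, 0.0155], 0.59)]
can0 [([0.5918, -0.4965, 0.0002], 0.91), ([0.5554, -0.2693, 0.0001], 0.9), ([0.6051, -0.0733, 0.0138], 0.87)]
DELTA mm [-177.4, -54.3, 21.2] rot [-0.004, -0.001, 0.002]
```

View pics/w6.png

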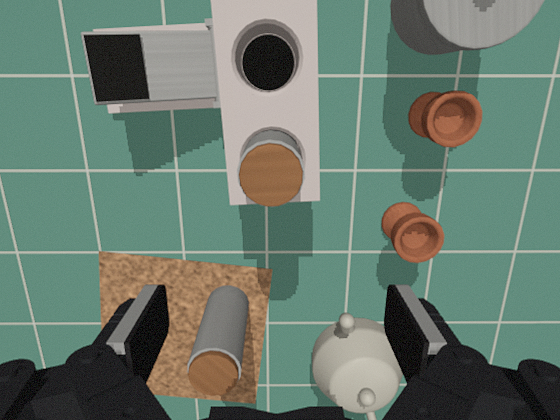

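The first can stands home in the right sleeve, with its lid at (271,172). The second is still on the mat at (215,370).

Call:
play_rows(
  deltas=[-50,-15,0,-0.004,0,0,0,-100,-30,5,-0.004,0,0,0,-150,-46,10,-0.004,0,0,0,-177,-55,20,-0.004,0,0,0,-177,-55,20,-0.004,0,0,0],
)

```text
time_s: 14.7
tcp_pos: [0.5525, -0.2679, 0.2595]
orientation: [[0.001, 1.0, -0.002], [1.0, -0.001, 0.002], [0.002, -0.002, -1.0]]
ft_force: [0.4, -0.4, 0.3]
opening: 0.0853
```

Run:
```python
from h import *
p=snap('wrist','w7.png'); find('can0',p)
st(); delta([0.5535,-0.267,0.087],np.pi/2)
```

```text
can0 [([0.5932, -0.4934, -0.003], 0.71), ([0.5546, -0.266, -0.0007], 0.6)]
t 14.8 tcp [ 0.5536 -0.2661  0.2606] F [-0.  -0.4  0.2] op 0.0855
[[-0.001, 1.0, -0.001], [1.0, 0.001, 0.001], [0.001, -0.001, -1.0]] [-25.7  22.5  14.7  82.3   0.1  64.2]
DELTA mm [-1.1, -0.0, 173.6] rot [-0.001, -0.001, 0.001]
```

View pics/w7.png

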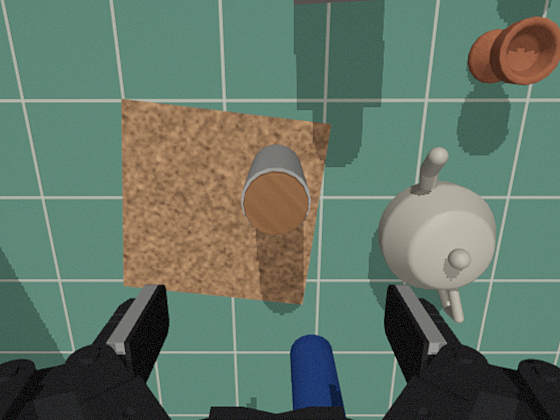

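Call:
play_rows(
  deltas=[-2,0,50,0,0,0,0,-2,0,100,0,0,0,0,-2,0,150,0,0,0,0,-2,0,173,0,0,0,0,-2,0,173,0,0,0,0],
)

```text
time_s: 15.42
tcp_pos: [0.553, -0.266, 0.0861]
orientation: [[-0.003, 1.0, -0.004], [1.0, 0.003, 0.003], [0.003, -0.004, -1.0]]
ft_force: [0.3, 0.1, 0.5]
opening: 0.0855
```

Call:
play_rows(
  deltas=[0,0,0,0,0,0,0.4,0,0,0,0,0,0,0.6,0,0,0,0,0,0,0.8,0,0,0,0,0,0,0.9,0,0,0,0,0,0,0.9],
)

```text
time_s: 16.05
tcp_pos: [0.5535, -0.2662, 0.0878]
orientation: [[-0.003, 1.0, -0.002], [1.0, 0.003, 0.002], [0.002, -0.002, -1.0]]
ft_force: [-2.4, 1.3, 5.8]
opening: 0.0509
```

Run:
```python
from h import *
st(); delta([0.599,0.0995,0.195],np.pi/2)
```

```text
t 16.05 tcp [ 0.5535 -0.2662  0.0878] F [-2.4  1.3  5.8] op 0.0509
[[-0.003, 1.0, -0.002], [1.0, 0.003, 0.002], [0.002, -0.002, -1.0]] [-25.7  27.3  -3.5  59.3   0.1  64.1]
DELTA mm [365.8, 46.4, -106.4] rot [-0.002, -0.002, 0.003]
```

Call:
play_rows(
  deltas=[0,0,-15,0,0,0,0.9,0,0,-60,0,0,0,0.9,0,0,-120,0,0,0,0.9,10,0,-180,0,0,0,0.9,60,10,-195,0,0,0,0.9],
)

```text
time_s: 16.68
tcp_pos: [0.5646, -0.2085, 0.2883]
orientation: [[0.001, 1.0, 0.005], [1.0, -0.001, -0.001], [-0.001, 0.005, -1.0]]
ft_force: [1.0, 0.8, -5.4]
opening: 0.0508
```

Call:
play_rows(
  deltas=[0,0,-3,0,0,0,0.9,50,10,-3,0,0,0,0.9,100,20,-3,0,0,0,0.9,150,30,-3,0,0,0,0.9,200,40,-3,0,0,0,0.9],
)

```text
time_s: 17.3
tcp_pos: [0.6047, -0.0074, 0.292]
orientation: [[0.001, 1.0, 0.005], [1.0, -0.001, -0.001], [-0.001, 0.005, -1.0]]
ft_force: [0.9, 0.3, -5.3]
opening: 0.0512
```

Run:
```python
from h import *
viewer.read_camera('wrist');st(); delta([0.6047,0.0155,0.193],np.pi/2)
```

```text
t 17.35 tcp [ 0.6056 -0.0016  0.2917] F [ 0.8  3.8 -5.1] op 0.0507
[[-0.002, 1.0, 0.006], [1.0, 0.002, 0.003], [0.003, 0.006, -1.0]] [-0.2 21.1 17.1 85.7  0.2 89.6]
DELTA mm [16.8, -1.5, 98.8] rot [0.006, -0.003, 0.002]
```

Call:
play_rows(
  deltas=[17,-1.5,10,0.006,-0.003,0,0.9,17,-1.5,40,0.006,-0.003,0,0.9,17,-1.5,80,0.006,-0.003,0,0.9,17,-1.5,98,0.006,-0.003,0,0.9,17,-1.5,98,0.006,-0.003,0,0.9],
)

```text
time_s: 17.98
tcp_pos: [0.6037, 0.0153, 0.1928]
orientation: [[-0.002, 1.0, -0.003], [1.0, 0.002, -0.0], [-0.0, -0.003, -1.0]]
ft_force: [-0.3, -0.5, -5.1]
opening: 0.0507
```

Run:
```python
from h import *
viewer.read_camera('wrist'); p=viewer.read_camera('wrist'); s=st(); delta([0.6047,0.0155,0.188],np.pi/2)
np.save('w8.npy',p,allow_pickle=True)
im=p['image'][90:260,200:350,::-1]; cv2.imwrite('pics/w8z.png',cv2.resize(im,None,fx=3.5,fy=3.5,interpolation=cv2.INTER_CUBIC))
```

```text
t 18.075 tcp [0.605  0.0154 0.1948] F [-0.2  0.3 -4.5] op 0.0506
[[-0.002, 1.0, 0.001], [1.0, 0.002, -0.0], [-0.0, 0.001, -1.0]] [ 1.5 22.5  5.2 72.6 -0.  91.4]
DELTA mm [0.1, -0.3, 6.8] rot [0.001, 0.0, 0.002]
```

View pics/w8z.png

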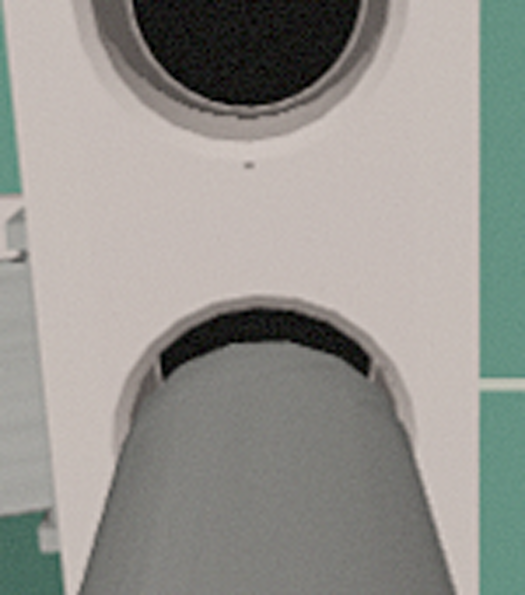

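Run:
```python
from h import *
p=np.load('w8.npy',allow_pickle=True).item()
print(unproj(p,[[275,174.6]],.08)-[0,.030,0], unproj(p,[[276,187.7]],.1948-.0873+.0025)-[0,.0255,0])
```

```text
[[0.60455513 0.01100679 0.08      ]] [[0.60526962 0.01450607 0.11      ]]
```

Call:
play_rows(
  deltas=[-3,-0.3,0,0.001,0,0,0.9,-3,-0.3,10,0.001,0,0,0.9,-3,-0.3,20,0.001,0,0,0.9,-3,-0.3,26,0.001,0,0,0.9,-3,-0.3,26,0.001,0,0,0.9],
)

```text
time_s: 18.7
tcp_pos: [0.6043, 0.0125, 0.168]
orientation: [[-0.002, 1.0, -0.002], [1.0, 0.002, -0.0], [-0.0, -0.002, -1.0]]
ft_force: [-0.4, -0.3, -4.4]
opening: 0.0511
```

Call:
play_rows(
  deltas=[0,0,4,0,0,0,0.9,0,0,8,0,0,0,0.9,0,0,8,0,0,0,0.9],
)

```text
time_s: 19.08
tcp_pos: [0.6041, 0.0125, 0.1596]
orientation: [[-0.002, 1.0, -0.002], [1.0, 0.002, -0.0], [-0.0, -0.002, -1.0]]
ft_force: [0.2, -0.5, -4.6]
opening: 0.0508
```

Call:
play_rows(
  deltas=[0,0,4,0,0,0,0.9,0,0,8,0,0,0,0.9,0,0,12,0,0,0,0.9,0,0,12,0,0,0,0.9],
)

```text
time_s: 19.58
tcp_pos: [0.6038, 0.0125, 0.1472]
orientation: [[-0.002, 1.0, -0.003], [1.0, 0.002, -0.0], [-0.0, -0.003, -1.0]]
ft_force: [0.0, 0.3, -4.8]
opening: 0.0509
```

Call:
play_rows(
  deltas=[0,0,5,0,0,0,0.9,0,0,10,0,0,0,0.9,0,0,15,0,0,0,0.9,0,0,15,0,0,0,0.9],
)

```text
time_s: 20.08
tcp_pos: [0.6034, 0.0125, 0.1316]
orientation: [[-0.002, 1.0, -0.004], [1.0, 0.002, -0.0], [-0.0, -0.004, -1.0]]
ft_force: [-1.2, 1.1, -5.6]
opening: 0.0509
```

Call:
play_rows(
  deltas=[0,0.6,5,-0.003,0,0,0.9,0,0.6,10,-0.003,0,0,0.9,0,0.6,20,-0.003,0,0,0.9,0,0.6,20,-0.003,0,0,0.9],
)

```text
time_s: 20.58
tcp_pos: [0.6032, 0.0124, 0.1104]
orientation: [[-0.002, 1.0, -0.003], [1.0, 0.002, -0.0], [-0.0, -0.003, -1.0]]
ft_force: [1.2, -0.6, -5.4]
opening: 0.0511
```

Call:
play_rows(
  deltas=[0,0,4,0,0,0,0.9,0,0,7,0,0,0,0.9,0,0,9,0,0,0,0.9,0,0,9,0,0,0,0.9],
)

```text
time_s: 21.08
tcp_pos: [0.6032, 0.0126, 0.1028]
orientation: [[-0.002, 1.0, -0.002], [1.0, 0.002, -0.0], [-0.0, -0.002, -1.0]]
ft_force: [-4.8, 1.7, 7.6]
opening: 0.051
```

Call:
play_rows(
  deltas=[0,0,0,0,0,0,0.6,0,0,0,0,0,0,0.3,0,0,0,0,0,0,0,0,0,0,0,0,0,0,0,0,0,0,0,0,0],
)

```text
time_s: 21.7
tcp_pos: [0.6033, 0.0126, 0.1029]
orientation: [[-0.002, 1.0, -0.002], [1.0, 0.002, -0.0], [-0.0, -0.002, -1.0]]
ft_force: [0.3, -0.1, 0.0]
opening: 0.0855
```

Call:
play_rows(
  deltas=[0,0,-40,0,0,0,0,0,0,-90,0,0,0,0,0,0,-140,0,0,0,0,-60,-20,-160,0,0,0,0,-80,-40,-160,0,0,0,0],
)

```text
time_s: 22.32
tcp_pos: [0.5642, -0.0693, 0.2647]
orientation: [[-0.002, 1.0, 0.002], [1.0, 0.002, -0.001], [-0.001, 0.002, -1.0]]
ft_force: [-0.1, -0.4, -0.2]
opening: 0.0855
```

Run:
```python
from h import *
viewer.read_camera('wrist');p=snap('wrist','w9.png'); st(); find('can0',p); find('pedal_pad',p)
p=viewer.read_camera('side'); find('can0',p); p=viewer.read_camera('scene'); find('can0',p)
delta([0.472,0.006,0.12],np.pi/2)
```

```text
t 22.425 tcp [ 0.5623 -0.0696  0.2639] F [-0.6  0.6  0.7] op 0.0852
[[0.001, 1.0, -0.001], [1.0, -0.001, -0.001], [-0.001, -0.001, -1.0]] [-7.  17.5  7.8 80.3 -0.  83. ]
can0 [([0.606, 0.0137, 0.0161], 0.95), ([0.6071, -0.0696, 0.0139], 0.58)]
pedal_pad [([0.471, 0.0034, 0.0599], 0.93)]
can0 [([0.6015, 0.0181, 0.0174], 0.87), ([0.5942, -0.4921, -0.0031], 0.82), ([0.6086, -0.0728, 0.0161], 0.7)]
can0 [([0.6047, 0.0119, 0.0164], 0.85), ([0.6094, -0.072, 0.0139], 0.77), ([0.5932, -0.4984, -0.0017], 0.76)]
DELTA mm [73.0, -91.6, 142.7] rot [-0.002, -0.0, 0.003]
```

View pics/w9.png

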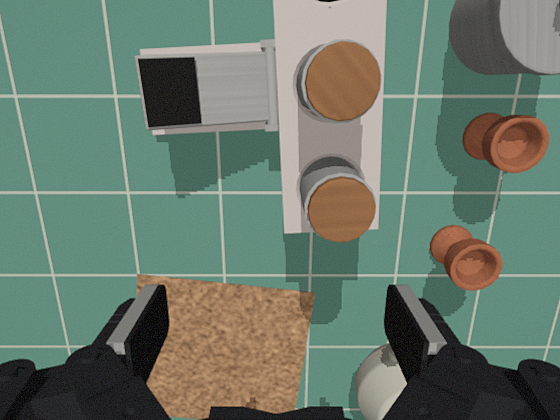

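Both lids, at (340,80) and (341,208), sit in sleeves, and the mat is empty. The pedal pad is at (170,92).

Call:
play_rows(
  deltas=[20,-50,10,0,0,0,1,50,-92,40,0,0,0,1,72,-92,80,0,0,0,1,72,-92,130,0,0,0,1,72,-92,150,0,0,0,1],
)

```text
time_s: 23.35
tcp_pos: [0.4702, 0.006, 0.1102]
orientation: [[-0.005, 1.0, -0.005], [1.0, 0.005, 0.0], [0.0, -0.005, -1.0]]
ft_force: [-0.8, -0.3, 0.5]
opening: 0.0005
```

Call:
play_rows(
  deltas=[0,0,0,0,0,0,1,0,0,0,0,0,0,1],
)

```text
time_s: 23.6
tcp_pos: [0.4707, 0.0064, 0.1107]
orientation: [[-0.006, 1.0, -0.005], [1.0, 0.006, 0.0], [0.0, -0.005, -1.0]]
ft_force: [0.7, -0.6, -0.0]
opening: 0.0001
```

Run:
```python
from h import *
st(); p=snap('side','s10.png'); delta([0.472,0.005,0.076],np.pi/2)
cv2.imwrite('pics/s10c.png',cv2.resize(p['image'][150:300,210:370,::-1],None,fx=4,fy=4,interpolation=cv2.INTER_CUBIC))
```

```text
t 23.6 tcp [0.4707 0.0064 0.1107] F [ 0.7 -0.6 -0. ] op 0.0001
[[-0.006, 1.0, -0.005], [1.0, 0.006, 0.0], [0.0, -0.005, -1.0]] [  0.8  13.5 -21.4  55.4   0.   90.4]
DELTA mm [-1.2, 1.1, 35.1] rot [-0.004, -0.0, 0.005]
```

View pics/s10c.png

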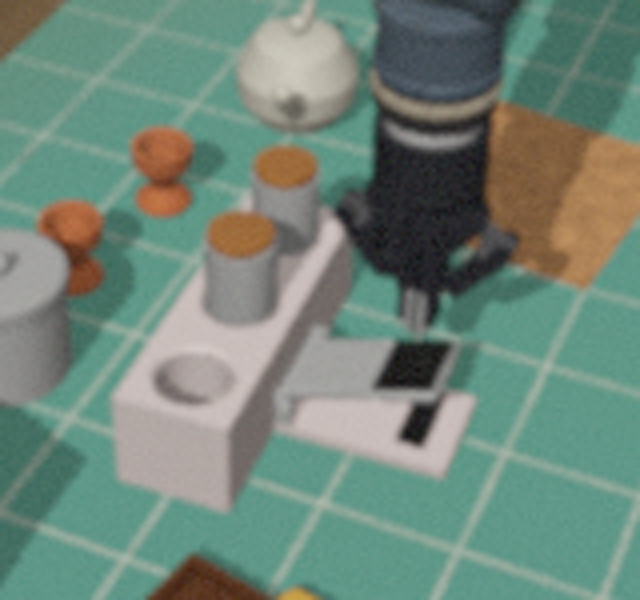

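The closed fingers are right over the black pad, with the tips at about (415,325) in the crop. Descending.

Call:
play_rows(
  deltas=[-1,1,15,-0.004,0,0,1,-1,1,30,-0.004,0,0,1,-1,1,40,-0.004,0,0,1,-1,1,44,-0.004,0,0,1],
)

```text
time_s: 24.15
tcp_pos: [0.4718, 0.0052, 0.0675]
orientation: [[-0.005, 1.0, 0.0], [1.0, 0.005, 0.0], [0.0, 0.0, -1.0]]
ft_force: [-3.2, -0.8, 7.4]
opening: -0.0001
```

Call:
play_rows(
  deltas=[0,0,5,0,0,0,1,0,0,10,0,0,0,1,0,0,12,0,0,0,1,0,0,12,0,0,0,1],
)

```text
time_s: 24.65
tcp_pos: [0.4712, 0.0051, 0.0562]
orientation: [[-0.005, 1.0, -0.001], [1.0, 0.005, -0.0], [-0.0, -0.001, -1.0]]
ft_force: [-5.3, 0.0, 10.0]
opening: -0.0002
```

Call:
play_rows(
  deltas=[0,0,3,0,0,0,1,0,0,5,0,0,0,1,0,0,5,0,0,0,1],
)

```text
time_s: 25.02
tcp_pos: [0.4706, 0.0051, 0.0521]
orientation: [[-0.005, 1.0, -0.001], [1.0, 0.005, -0.0], [-0.0, -0.001, -1.0]]
ft_force: [-5.4, -0.4, 11.2]
opening: -0.0003
```

Call:
play_rows(
  deltas=[0,0,2,0,0,0,1,0,0,3,0,0,0,1,0,0,3,0,0,0,1],
)

```text
time_s: 25.4
tcp_pos: [0.4704, 0.0051, 0.0501]
orientation: [[-0.005, 1.0, -0.001], [1.0, 0.005, -0.0], [-0.0, -0.001, -1.0]]
ft_force: [-5.7, -0.5, 11.5]
opening: 0.0003
```

Call:
play_rows(
  deltas=[0,0,3,0,0,0,1,0,0,4,0,0,0,1,0,0,4,0,0,0,1],
)

```text
time_s: 25.78
tcp_pos: [0.4704, 0.0051, 0.049]
orientation: [[-0.005, 1.0, 0.0], [1.0, 0.005, -0.0], [-0.0, 0.0, -1.0]]
ft_force: [-13.0, -0.3, 39.7]
opening: 0.0003
```

At the stop (force jumped to 40 N). Easing slightly and holding for more than 3 s.

Call:
play_rows(
  deltas=[0,0,2,0,0,0,1,0,0,2,0,0,0,1,0,0,2,0,0,0,1,0,0,2,0,0,0,1,0,0,2,0,0,0,1],
)

```text
time_s: 26.4
tcp_pos: [0.4704, 0.0051, 0.0493]
orientation: [[-0.005, 1.0, 0.002], [1.0, 0.005, 0.0], [0.0, 0.002, -1.0]]
ft_force: [-10.3, -0.6, 28.3]
opening: 0.0001
```

Call:
play_rows(
  deltas=[0,0,2,0,0,0,1,0,0,2,0,0,0,1,0,0,2,0,0,0,1,0,0,2,0,0,0,1,0,0,2,0,0,0,1],
)

```text
time_s: 27.02
tcp_pos: [0.4703, 0.0051, 0.0494]
orientation: [[-0.005, 1.0, 0.003], [1.0, 0.005, 0.0], [0.0, 0.003, -1.0]]
ft_force: [-10.1, -0.2, 24.8]
opening: -0.0001
```

Call:
play_rows(
  deltas=[0,0,2,0,0,0,1,0,0,2,0,0,0,1,0,0,2,0,0,0,1,0,0,2,0,0,0,1,0,0,2,0,0,0,1],
)

```text
time_s: 27.65
tcp_pos: [0.4703, 0.0051, 0.0494]
orientation: [[-0.005, 1.0, 0.004], [1.0, 0.005, 0.0], [0.0, 0.004, -1.0]]
ft_force: [-9.5, -1.5, 25.4]
opening: -0.0003
```

Call:
play_rows(
  deltas=[0,0,2,0,0,0,1,0,0,2,0,0,0,1,0,0,2,0,0,0,1,0,0,2,0,0,0,1,0,0,2,0,0,0,1],
)

```text
time_s: 28.28
tcp_pos: [0.4703, 0.005, 0.0494]
orientation: [[-0.005, 1.0, 0.005], [1.0, 0.005, 0.0], [0.0, 0.005, -1.0]]
ft_force: [-8.6, -0.6, 23.9]
opening: 0.0001
```

Call:
play_rows(
  deltas=[0,0,2,0,0,0,1,0,0,2,0,0,0,1,0,0,2,0,0,0,1,0,0,2,0,0,0,1,0,0,2,0,0,0,1],
)

```text
time_s: 28.9
tcp_pos: [0.4702, 0.0051, 0.0494]
orientation: [[-0.005, 1.0, 0.006], [1.0, 0.005, 0.0], [0.0, 0.006, -1.0]]
ft_force: [-9.2, -0.6, 25.2]
opening: -0.0001
```

Call:
play_rows(
  deltas=[0,0,2,0,0,0,1,0,0,2,0,0,0,1,0,0,2,0,0,0,1,0,0,2,0,0,0,1,0,0,2,0,0,0,1],
)

```text
time_s: 29.52
tcp_pos: [0.4702, 0.005, 0.0494]
orientation: [[-0.005, 1.0, 0.007], [1.0, 0.005, 0.0], [0.0, 0.007, -1.0]]
ft_force: [-8.9, -0.4, 25.2]
opening: -0.0001
```

Call:
play_rows(
  deltas=[0,0,2,0,0,0,1,0,0,2,0,0,0,1],
)

```text
time_s: 29.78
tcp_pos: [0.4702, 0.005, 0.0494]
orientation: [[-0.005, 1.0, 0.008], [1.0, 0.005, 0.0], [0.0, 0.008, -1.0]]
ft_force: [-8.9, 0.2, 24.2]
opening: 0.0001
```

Call:
play_rows(
  deltas=[0,0,-6,0.004,0,0,1,0,0,-14,0.004,0,0,1,0,0,-24,0.008,0,0,1,0,0,-50,0.008,0,0,1,0,0,-70,0.008,0,0,1],
)

```text
time_s: 30.4
tcp_pos: [0.4697, 0.005, 0.1207]
orientation: [[-0.005, 1.0, 0.0], [1.0, 0.005, 0.0], [0.0, 0.0, -1.0]]
ft_force: [-0.6, 0.5, 0.2]
opening: 0.0
```

Call:
play_rows(
  deltas=[0,0,-50,0,0,0,0.5,0,0,-100,0,0,0,0,0,0,-120,0,0,0,0,0,0,-120,0,0,0,0],
)

```text
time_s: 30.9
tcp_pos: [0.4703, 0.0049, 0.2423]
orientation: [[-0.005, 1.0, 0.003], [1.0, 0.005, 0.0], [0.0, 0.003, -1.0]]
ft_force: [-0.3, -0.2, 0.0]
opening: 0.072
```

Run:
```python
from h import *
st(); 
p=viewer.read_camera('side'); find('pedal_pad',p);find('can0',p);cv2.imwrite('pics/s11c.png',cv2.resize(p['image'][150:300,210:370,::-1],None,fx=4,fy=4,interpolation=cv2.INTER_CUBIC))
p=viewer.read_camera('scene'); find('pedal_pad',p);find('can0',p); find('tray_in',p)
delta([0.6032,0.0126,0.25],np.pi/2)
```

```text
t 30.9 tcp [0.4703 0.0049 0.2423] F [-0.3 -0.2  0. ] op 0.072
[[-0.005, 1.0, 0.003], [1.0, 0.005, 0.0], [0.0, 0.003, -1.0]] [ 0.6  8.1 -7.8 73.9  0.  90.3]
pedal_pad []
can0 [([0.6073, -0.0749, 0.0181], 0.96), ([0.6009, 0.0175, 0.0143], 0.9), ([0.756, -0.1605, 0.0005], 0.44), ([0.4763, 0.0053, 0.0648], 0.34)]
pedal_pad [([0.473, 0.0039, 0.0601], 0.64), ([0.7756, 0.0677, 0.0009], 0.52), ([0.6075, -0.0719, 0.012], 0.37)]
can0 [([0.6034, 0.0143, 0.0133], 0.91), ([0.6087, -0.0727, 0.0134], 0.88), ([0.5891, -0.4941, -0.0016], 0.6), ([0.4738, 0.3089, 0.0116], 0.58)]
tray_in [([0.4696, 0.311, 0.0074], 0.96)]
DELTA mm [7.0, 134.0, -10.4] rot [-0.001, -0.0, 0.005]
```

View pics/s11c.png

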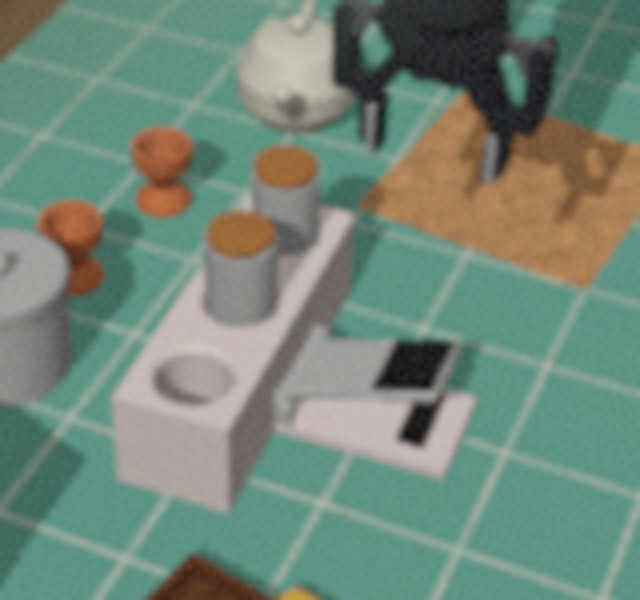

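The pedal is back up and both cans are still seated. Now extracting the middle one.

Call:
play_rows(
  deltas=[7,50,-10,0,0,0.005,0,7,100,-10,0,0,0.005,0,7,134,-10,0,0,0.005,0,7,134,-10,0,0,0.005,0,7,134,-10,0,0,0.005,0],
)

```text
time_s: 31.88
tcp_pos: [0.6023, 0.0126, 0.2489]
orientation: [[0.0, 1.0, -0.003], [1.0, -0.0, 0.0], [0.0, -0.003, -1.0]]
ft_force: [-0.2, -0.3, -0.1]
opening: 0.0854
```

Run:
```python
from h import *
p=snap('wrist','w12.png');find('can0',p); st(); delta([0.6034,0.0125,0.1025],np.pi/2)
```

```text
can0 [([0.6065, 0.0114, 0.0163], 0.91), ([0.6051, -0.0707, 0.0145], 0.62)]
t 31.975 tcp [0.6022 0.0125 0.2497] F [0.1 0.5 0.9] op 0.0853
[[0.0, 1.0, -0.002], [1.0, -0.0, 0.0], [0.0, -0.002, -1.0]] [ 1.2 21.4 11.4 80.2  0.  91.2]
DELTA mm [-0.1, 1.5, 147.2] rot [-0.002, -0.0, -0.0]
```

View pics/w12.png

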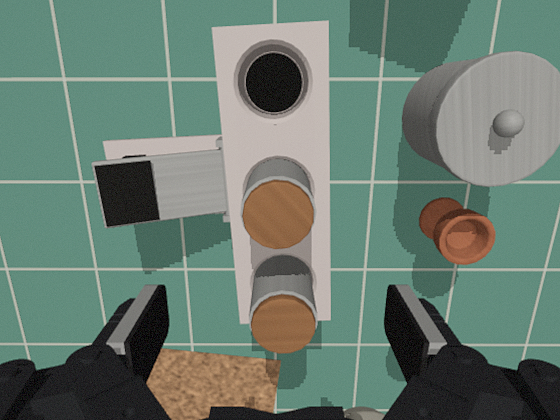

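Call:
play_rows(
  deltas=[0,1.5,50,-0.002,0,0,0,0,1.5,100,-0.002,0,0,0,0,1.5,135,-0.002,0,0,0,0,1.5,147,-0.002,0,0,0,0,1.5,147,-0.002,0,0,0],
)

```text
time_s: 32.6
tcp_pos: [0.6031, 0.0126, 0.1032]
orientation: [[0.0, 1.0, 0.0], [1.0, -0.0, 0.0], [0.0, 0.0, -1.0]]
ft_force: [0.2, 0.9, 0.5]
opening: 0.0855
```

Call:
play_rows(
  deltas=[0,0,0,0,0,0,0.4,0,0,0,0,0,0,0.6,0,0,0,0,0,0,0.8,0,0,0,0,0,0,0.9,0,0,0,0,0,0,0.9],
)

```text
time_s: 33.22
tcp_pos: [0.6038, 0.0126, 0.105]
orientation: [[0.0, 1.0, 0.002], [1.0, -0.0, 0.0], [0.0, 0.002, -1.0]]
ft_force: [-2.5, 0.4, 8.6]
opening: 0.0509
```

Call:
play_rows(
  deltas=[0,0,-8,0,0,0,0.9,0,0,-18,0,0,0,0.9,0,0,-30,0,0,0,0.9,0,0,-40,0,0,0,0.9],
)

```text
time_s: 33.72
tcp_pos: [0.6037, 0.0126, 0.1459]
orientation: [[0.0, 1.0, 0.003], [1.0, -0.0, 0.0], [0.0, 0.003, -1.0]]
ft_force: [0.0, -0.4, -5.1]
opening: 0.051
```

Call:
play_rows(
  deltas=[0,0,-15,0,0,0,0.9,0,0,-35,0,0,0,0.9,0,0,-60,0,0,0,0.9,0,0,-100,0,0,0,0.9,0,0,-125,0,0,0,0.9],
)

```text
time_s: 34.35
tcp_pos: [0.6036, 0.0126, 0.2737]
orientation: [[0.0, 1.0, 0.005], [1.0, -0.0, 0.0], [0.0, 0.005, -1.0]]
ft_force: [0.6, -0.9, -4.6]
opening: 0.0511
```

Run:
```python
from h import *
p=snap('wrist','w13.png'); st()
p=viewer.read_camera('side'); find('can0',p); find('tray_in',p)
m=finder.masks_of('tray',p)[0]['region']; print(np.argwhere(m).min(0),np.argwhere(m).max(0))
# tray yaw from min area rect of unprojected outline at rim height
c=max(cv2.findContours(m.astype(np.uint8),cv2.RETR_EXTERNAL,cv2.CHAIN_APPROX_NONE)[0],key=len)[:,0]
X=unproj(p,c,.016)[:,:2]; print(cv2.minAreaRect((X*1000).astype(np.float32)))
delta([0.49,0.27,0.27],np.pi/2)
```

```text
t 34.4 tcp [0.6044 0.0126 0.2766] F [ 1.6 -0.4 -1.8] op 0.0511
[[0.0, 1.0, 0.009], [1.0, -0.0, 0.001], [0.001, 0.009, -1.0]] [ 1.2 20.9 14.6 83.2  0.  91.2]
can0 [([0.6074, -0.0706, 0.0176], 0.91), ([0.6026, 0.0173, 0.1876], 0.8), ([0.5929, -0.4918, -0.0039], 0.7)]
tray_in [([0.4734, 0.309, 0.0067], 0.88)]
[288 203] [397 326]
((473.294921875, 312.74957275390625), (247.85267639160156, 214.74966430664062), 78.68990325927734)
DELTA mm [257.4, -113.1, -0.1] rot [0.001, -0.0, -0.0]
```

View pics/w13.png

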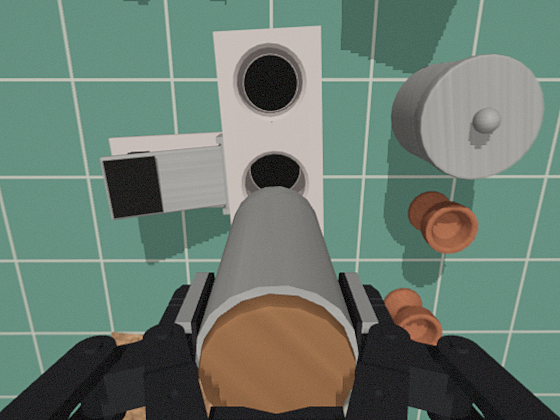

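Call:
play_rows(
  deltas=[50,-20,0,0,0,0,0.9,100,-40,0,0,0,0,0.9,150,-60,0,0,0,0,0.9,200,-80,0,0,0,0,0.9,250,-100,0,0,0,0,0.9],
)

```text
time_s: 35.22
tcp_pos: [0.5016, 0.2638, 0.2684]
orientation: [[0.0, 1.0, -0.001], [1.0, -0.0, -0.001], [-0.001, -0.001, -1.0]]
ft_force: [1.6, 0.6, -5.4]
opening: 0.0509
```

Call:
play_rows(
  deltas=[40,-20,20,0,0,0,0.9,80,-28,50,0,0,0,0.9,85,-30,90,0,0,0,0.9,85,-30,110,0,0,0,0.9,85,-30,110,0,0,0,0.9],
)

```text
time_s: 35.85
tcp_pos: [0.4698, 0.3477, 0.1555]
orientation: [[-0.0, 1.0, -0.005], [1.0, 0.0, -0.004], [-0.004, -0.005, -1.0]]
ft_force: [-0.4, -0.4, -4.9]
opening: 0.0512
```

Run:
```python
from h import *
p=snap('wrist','w14.png'); st(); delta([0.472,0.356,0.098],np.pi/2)
```

```text
t 35.9 tcp [0.4708 0.3481 0.1572] F [ 0.3  0.6 -4.7] op 0.0511
[[0.0, 1.0, -0.003], [1.0, -0.0, -0.002], [-0.002, -0.003, -1.0]] [ 36.5  21.9  -1.5  66.8  -0.  126.5]
DELTA mm [8.0, 1.3, 59.2] rot [-0.003, 0.002, -0.0]
```

View pics/w14.png

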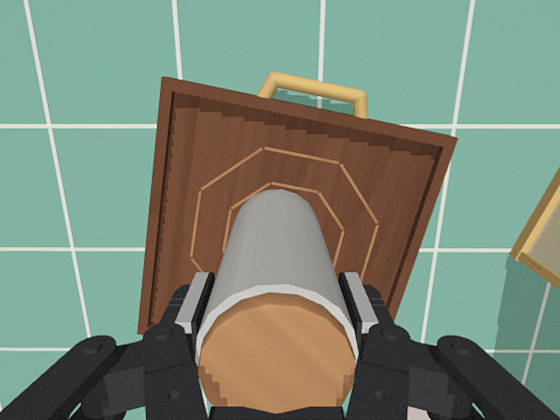

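The can is over the tray interior, well clear of the rims (top rim at row ~100). Lowering.

Call:
play_rows(
  deltas=[8,1,20,-0.003,0.002,0,0.9,8,1,40,-0.003,0.002,0,0.9,8,1,52,-0.003,0.002,0,0.9,8,1,52,-0.003,0.002,0,0.9],
)

```text
time_s: 36.4
tcp_pos: [0.4716, 0.3557, 0.105]
orientation: [[0.001, 1.0, -0.001], [1.0, -0.001, -0.001], [-0.001, -0.001, -1.0]]
ft_force: [-0.0, -0.6, -4.7]
opening: 0.0505
```

Call:
play_rows(
  deltas=[0,0,2,0,0,0,0.9,0,0,4,0,0,0,0.9,0,0,6,0,0,0,0.9,0,0,6,0,0,0,0.9],
)

```text
time_s: 36.9
tcp_pos: [0.4715, 0.3557, 0.099]
orientation: [[0.001, 1.0, -0.001], [1.0, -0.001, -0.001], [-0.001, -0.001, -1.0]]
ft_force: [0.7, 0.6, -5.4]
opening: 0.0509
```

Call:
play_rows(
  deltas=[0,0,1,0,0,0,0.9,0,0,1.5,0,0,0,0.9,0,0,1.5,0,0,0,0.9],
)

```text
time_s: 37.28
tcp_pos: [0.4716, 0.3557, 0.0982]
orientation: [[0.001, 1.0, -0.0], [1.0, -0.001, -0.001], [-0.001, -0.0, -1.0]]
ft_force: [-1.4, -1.9, 5.4]
opening: 0.0512
```

Contact with the tray floor. Releasing.

Call:
play_rows(
  deltas=[0,0,0,0,0,0,0.6,0,0,0,0,0,0,0.3,0,0,0,0,0,0,0,0,0,0,0,0,0,0,0,0,0,0,0,0,0],
)

```text
time_s: 37.9
tcp_pos: [0.4716, 0.3558, 0.0982]
orientation: [[0.001, 1.0, -0.0], [1.0, -0.001, -0.0], [-0.0, -0.0, -1.0]]
ft_force: [-0.5, 0.8, 0.1]
opening: 0.0857
```

Call:
play_rows(
  deltas=[0,0,-40,0,0,0,0,0,0,-80,0,0,0,0,0,0,-130,0,0,0,0,-20,5,-170,0,0,0,0,-60,20,-175,0,0,0,0],
)

```text
time_s: 38.52
tcp_pos: [0.4925, 0.2969, 0.2764]
orientation: [[-0.002, 1.0, 0.005], [1.0, 0.002, 0.003], [0.002, 0.005, -1.0]]
ft_force: [0.9, -0.5, -0.9]
opening: 0.0851
```

Run:
```python
from h import *
viewer.read_camera('wrist');p=snap('wrist','w15.png'); st(); find('can0',p); p=viewer.read_camera('scene'); find('can0',p); delta([0.608,-0.069,0.28],np.pi/2)
```

```text
t 38.625 tcp [0.4929 0.2935 0.2748] F [ 0.4 -0.2  0. ] op 0.0855
[[0.003, 1.0, 0.002], [1.0, -0.003, -0.0], [-0.0, 0.002, -1.0]] [ 3.08e+01  1.80e+01  1.00e+01  8.19e+01 -1.00e-01  1.21e+02]
can0 [([0.5185, 0.3405, 0.0078], 0.64), ([0.7744, 0.0695, -0.0011], 0.5)]
can0 [([0.5972, -0.4977, -0.0007], 0.83), ([0.5171, 0.3378, 0.0063], 0.69)]
DELTA mm [-364.7, 116.9, -6.9] rot [-0.0, 0.0, -0.001]
```

View pics/w15.png

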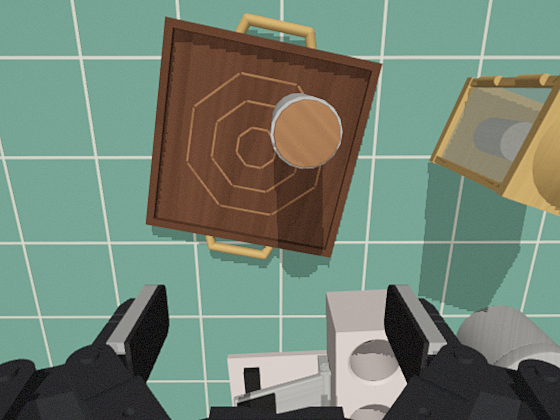

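The can now stands upright at about (0.517, 0.339), still in the tray, with its lid at (306,132). It has been nudged about 45 mm from where I released it and is clear of the rims. Back for the second one.

Call:
play_rows(
  deltas=[-60,20,-5,0,0,0,0,-120,40,-5,0,0,0,0,-180,60,-5,0,0,0,0,-240,80,-5,0,0,0,0,-300,100,-5,0,0,0,0],
)

```text
time_s: 39.4
tcp_pos: [0.5904, -0.0014, 0.2776]
orientation: [[-0.0, 1.0, -0.001], [1.0, 0.0, 0.0], [0.0, -0.001, -1.0]]
ft_force: [1.1, 0.3, -0.7]
opening: 0.0852
```

Call:
play_rows(
  deltas=[-40,12,0,0,0,0,0,-55,16,5,0,0,0,0,-55,16,15,0,0,0,0,-55,16,15,0,0,0,0],
)

```text
time_s: 39.9
tcp_pos: [0.6056, -0.0548, 0.2613]
orientation: [[-0.002, 1.0, -0.003], [1.0, 0.002, 0.001], [0.001, -0.003, -1.0]]
ft_force: [0.1, 0.8, -0.5]
opening: 0.0857
```

Run:
```python
from h import *
viewer.read_camera('side');p=snap('wrist','w16.png'); st(); find('can0',p); delta([0.608,-0.0725,0.103],np.pi/2)
```

```text
t 40.0 tcp [ 0.6061 -0.0548  0.2625] F [-0.3  0.6 -0.1] op 0.0853
[[-0.002, 1.0, -0.001], [1.0, 0.002, 0.0], [0.0, -0.001, -1.0]] [-5.2 21.9 14.  82.2  0.  84.7]
can0 [([0.6085, -0.0705, 0.0141], 0.59)]
DELTA mm [-17.6, 1.8, 159.8] rot [-0.001, -0.0, 0.002]
```

View pics/w16.png

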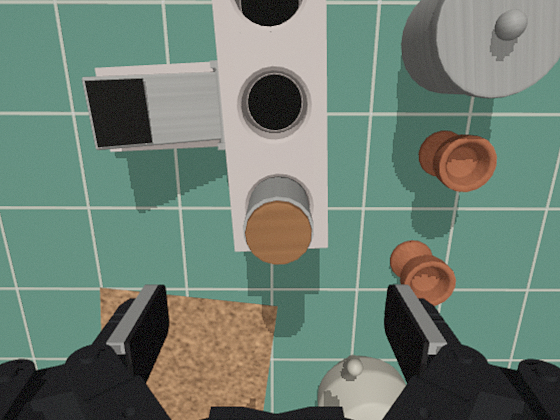

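The second can is still home in the right sleeve, with its lid at (279,231).

Call:
play_rows(
  deltas=[-17,2,20,0,0,0.002,0,-17,2,70,0,0,0.002,0,-17,2,120,0,0,0.002,0,-17,2,158,0,0,0.002,0,-17,2,158,0,0,0.002,0],
)

```text
time_s: 40.67
tcp_pos: [0.6063, -0.071, 0.1028]
orientation: [[-0.001, 1.0, -0.006], [1.0, 0.001, 0.001], [0.001, -0.006, -1.0]]
ft_force: [0.2, 1.0, 0.8]
opening: 0.0858
```

Call:
play_rows(
  deltas=[0,0,0,0,0,0,0.4,0,0,0,0,0,0,0.6,0,0,0,0,0,0,0.8,0,0,0,0,0,0,0.9,0,0,0,0,0,0,0.9],
)

```text
time_s: 41.3
tcp_pos: [0.6073, -0.0709, 0.1049]
orientation: [[-0.001, 1.0, -0.002], [1.0, 0.001, 0.001], [0.001, -0.002, -1.0]]
ft_force: [-1.9, 0.3, 6.1]
opening: 0.0507
```

Call:
play_rows(
  deltas=[0,0,-8,0,0,0,0.9,0,0,-18,0,0,0,0.9,0,0,-30,0,0,0,0.9,0,0,-40,0,0,0,0.9],
)

```text
time_s: 41.8
tcp_pos: [0.6075, -0.071, 0.1459]
orientation: [[-0.001, 1.0, -0.002], [1.0, 0.001, 0.001], [0.001, -0.002, -1.0]]
ft_force: [0.1, -0.8, -5.9]
opening: 0.0508
```

Call:
play_rows(
  deltas=[0,0,-15,0,0,0,0.9,0,0,-35,0,0,0,0.9,0,0,-60,0,0,0,0.9,0,0,-100,0,0,0,0.9,0,0,-125,0,0,0,0.9],
)

```text
time_s: 42.42
tcp_pos: [0.6079, -0.0711, 0.2737]
orientation: [[-0.001, 1.0, -0.0], [1.0, 0.001, 0.0], [0.0, -0.0, -1.0]]
ft_force: [-0.2, -0.5, -5.3]
opening: 0.051
```

Run:
```python
from h import *
p=viewer.read_camera('scene'); st(); find('can0',p); delta([0.432,0.275,0.26],np.pi/2)
```

```text
t 42.475 tcp [ 0.6086 -0.0712  0.2766] F [ 1.6 -0.4 -1.4] op 0.051
[[-0.001, 1.0, 0.004], [1.0, 0.001, 0.0], [0.0, 0.004, -1.0]] [-6.7 22.  16.3 84.1  0.  83.3]
can0 [([0.5948, -0.497, 0.0], 0.92), ([0.5173, 0.3416, 0.0075], 0.77), ([0.608, -0.0727, 0.1806], 0.7)]
DELTA mm [346.4, -176.5, 14.0] rot [0.003, -0.0, 0.001]
```

Call:
play_rows(
  deltas=[50,-26,0,0.003,0,0,0.9,100,-52,0,0.003,0,0,0.9,150,-78,0,0.003,0,0,0.9,200,-104,0,0.003,0,0,0.9,250,-130,0,0.003,0,0,0.9],
)

```text
time_s: 43.15
tcp_pos: [0.477, 0.1799, 0.2733]
orientation: [[-0.001, 1.0, -0.001], [1.0, 0.001, -0.0], [-0.0, -0.001, -1.0]]
ft_force: [0.6, 0.1, -5.8]
opening: 0.0509
```

Call:
play_rows(
  deltas=[50,-25,0,0,0,0,0.9,85,-40,0,0,0,0,0.9,85,-40,20,0,0,0,0.9,85,-40,60,0,0,0,0.9,85,-40,60,0,0,0,0.9],
)

```text
time_s: 43.78
tcp_pos: [0.4346, 0.2636, 0.2103]
orientation: [[-0.001, 1.0, -0.007], [1.0, 0.001, -0.004], [-0.004, -0.007, -1.0]]
ft_force: [0.1, -0.3, -4.2]
opening: 0.0505
```

Run:
```python
from h import *
viewer.read_camera('side');p=snap('wrist','w17.png'); st(); find('can0',p); delta([0.432,0.275,0.105],np.pi/2)
```

```text
t 43.875 tcp [0.4368 0.2646 0.2136] F [ 0.   0.8 -5.4] op 0.0506
[[-0.001, 1.0, -0.001], [1.0, 0.001, -0.001], [-0.001, -0.001, -1.0]] [ 31.2  13.   -5.9  71.2   0.  121.2]
can0 [([0.4367, 0.2613, 0.1208], 0.91), ([0.5196, 0.34, 0.007], 0.6)]
DELTA mm [10.0, -5.4, 109.3] rot [0.0, -0.0, 0.0]
```

View pics/w17.png

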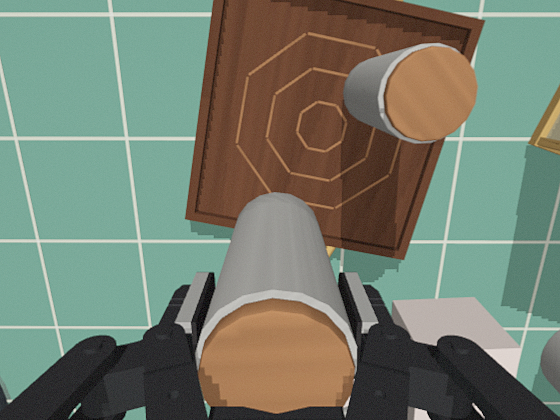

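Run:
```python
from h import *
p=viewer.read_camera('wrist')
print(unproj(p,[[321,126]],.008), unproj(p,[[188,218],[405,258],[482,20]],.016))
```

```text
[[0.47742472 0.3130012  0.008     ]] [[0.35723921 0.23062389 0.016     ]
 [0.56141628 0.19045144 0.016     ]
 [0.59949955 0.39532698 0.016     ]]
```

Call:
play_rows(
  deltas=[10,-5,0,0,0,0,0.9,17,-5,30,0,0,0,0.9,17,-5,70,0,0,0,0.9,17,-5,107,0,0,0,0.9,17,-5,107,0,0,0,0.9],
)

```text
time_s: 44.6
tcp_pos: [0.4313, 0.2818, 0.1062]
orientation: [[-0.001, 1.0, -0.003], [1.0, 0.001, -0.001], [-0.001, -0.003, -1.0]]
ft_force: [-0.7, 0.1, -4.7]
opening: 0.0507
```

Call:
play_rows(
  deltas=[0,0,0,0,0,0,0.9],
)

```text
time_s: 44.72
tcp_pos: [0.4321, 0.2827, 0.108]
orientation: [[-0.001, 1.0, -0.001], [1.0, 0.001, 0.0], [0.0, -0.001, -1.0]]
ft_force: [1.5, -0.3, -4.6]
opening: 0.0509
```

Call:
play_rows(
  deltas=[0,0,3,0,0,0,0.9,0,0,6,0,0,0,0.9,0,0,8,0,0,0,0.9,0,0,8,0,0,0,0.9],
)

```text
time_s: 45.22
tcp_pos: [0.432, 0.2826, 0.0999]
orientation: [[-0.001, 1.0, -0.001], [1.0, 0.001, -0.0], [-0.0, -0.001, -1.0]]
ft_force: [0.5, -0.0, -4.8]
opening: 0.0508
```

Call:
play_rows(
  deltas=[0,0,1,0,0,0,0.9,0,0,2,0,0,0,0.9,0,0,2,0,0,0,0.9],
)

```text
time_s: 45.6
tcp_pos: [0.4321, 0.2826, 0.0982]
orientation: [[-0.001, 1.0, -0.001], [1.0, 0.001, 0.0], [0.0, -0.001, -1.0]]
ft_force: [-1.5, -1.2, 1.0]
opening: 0.0509
```

Call:
play_rows(
  deltas=[0,0,0,0,0,0,0.5,0,0,0,0,0,0,0.2,0,0,0,0,0,0,0.2,0,0,0,0,0,0,0.2,0,0,0,0,0,0,0.2],
)

```text
time_s: 46.22
tcp_pos: [0.4321, 0.2826, 0.0983]
orientation: [[-0.001, 1.0, -0.001], [1.0, 0.001, 0.0], [0.0, -0.001, -1.0]]
ft_force: [-0.7, -0.2, -0.4]
opening: 0.0684
```

Call:
play_rows(
  deltas=[0,0,-30,0,0,0,0.2,0,0,-70,0,0,0,0.2,0,0,-120,0,0,0,0.2,0,0,-170,0,0,0,0,-50,0,-200,0,0,0,0],
)

```text
time_s: 46.85
tcp_pos: [0.433, 0.2341, 0.3004]
orientation: [[-0.004, 1.0, 0.002], [1.0, 0.004, 0.002], [0.002, 0.002, -1.0]]
ft_force: [0.8, -0.4, 0.2]
opening: 0.0857
```

Call:
play_rows(
  deltas=[-60,0,0,0,0,0,0,-60,0,0,0,0,0,0,-60,0,0,0,0,0,0],
)

```text
time_s: 47.22
tcp_pos: [0.4334, 0.1741, 0.3004]
orientation: [[-0.003, 1.0, 0.002], [1.0, 0.003, 0.002], [0.002, 0.002, -1.0]]
ft_force: [-0.3, 0.3, -0.3]
opening: 0.0854
```

Run:
```python
from h import *
st(); p=snap('wrist','w18.png'); find('can0',p)
p=snap('side','s18.png'); find('can0',p); p=snap('scene','c18.png'); find('can0',p)
for n in ['teapot','lantern','egg_cup0','sugar_tin']: find(n,p)
```

```text
t 47.225 tcp [0.4334 0.1741 0.3004] F [-0.3  0.3 -0.3] op 0.0854
[[-0.003, 1.0, 0.002], [1.0, 0.003, 0.002], [0.002, 0.002, -1.0]] [ 2.180e+01  7.000e+00 -7.000e-01  8.210e+01  1.000e-01  1.117e+02]
can0 [([0.4331, 0.2813, 0.0076], 0.61)]
can0 [([0.5178, 0.3419, 0.0075], 0.71), ([0.4302, 0.2801, 0.0082], 0.64), ([0.5908, -0.495, -0.004], 0.58)]
can0 [([0.5184, 0.3401, 0.0076], 0.91), ([0.5932, -0.4984, 0.0017], 0.79), ([0.4307, 0.2775, 0.0071], 0.73)]
teapot [([0.7109, -0.3313, -0.0006], 0.84)]
lantern [([0.7178, 0.3254, 0.0031], 0.83)]
egg_cup0 [([0.7572, -0.1616, -0.0019], 0.66), ([0.7739, -0.0418, -0.0002], 0.55), ([0.6036, -0.0702, 0.0175], 0.39)]
sugar_tin [([0.7765, 0.0663, -0.0014], 0.66)]
```

View pics/w18.png

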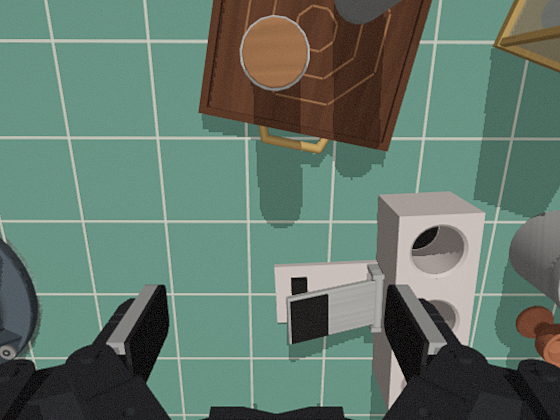

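View pics/c18.png

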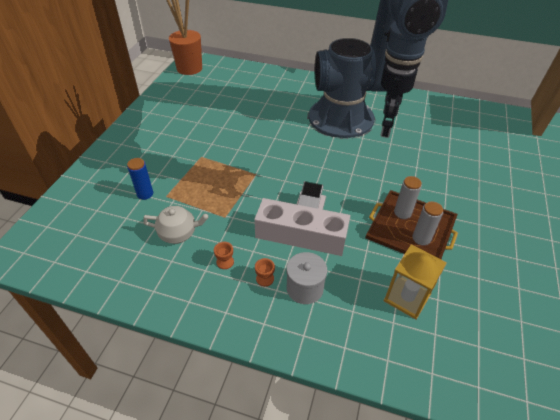

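Both canisters stand upright on the tray, at (408,198) and (427,223). The mat and dock are empty, and the other items are where they were. Handing in.

Run:
```python
from h import *
print(workorder.finish_job())
```

```text
the job is handed in; nothing more can be done
None
```

I did the job in the order asked and handed it in at about 47 s of the 210 s allowed; the hand-in gave no verdict.

- **Docking:** There were two steel canisters on the mat; I left the blue look-alike alone. They went into the right and middle sleeves. In each case the floor contact came at the expected height, and the cameras put their undersides about 15 mm above the counter, which is fully home.
- **Pedal:** I pressed it down until the force jumped, which marked the stop. I held it there for about 4 s at roughly 25 N and then let it up. A side picture afterwards showed it back at rest. At the stop the wrist force read 39.7 N for a moment, just under the 40 N limit set for the arm and gripper body; only the closed fingertips were pressing on the pad.
- **Tray:** Both canisters now stand upright on it, at about (0.518, 0.341) and (0.431, 0.280), clear of the rims.
- **Knocked canister:** After I released the first canister on the tray, it turned up about 45 mm from where I had set it down. I took this to be the announced knock. It was still upright and inside the rim, so I left it there.
- **Final checks:** Both outside cameras agree on the canister positions within about 4 mm. The teapot, sugar tin, lantern and egg cups read within 4 mm of their starting places. The gripper was clear of everything.
- **Disagreement:** When I held a canister over the dock, the camera overlays disagreed by a few millimetres about its offset and tilt. I aligned it relative to the sleeve mouth in the wrist picture instead, and both canisters went in with only small side forces.

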